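# Load colour-marked valve tappets into a sliding rack

### The arm

A 6-joint arm with a two-finger parallel gripper is mounted at the origin on the work surface. World frame = base frame: x ahead of the robot, y to its left, z up, the work surface at z = 0. Lengths are in m, angles in rad, forces in N, time in s.
With the tool pointing down it reaches from about 0.375 to 0.9 m from the base axis. Payload 3.1 kg.
Tool frame: the origin (TCP) lies midway between the tips of the shut fingers; the grasp point (between the pads) lies 19 mm behind it; z points along the fingers, y is the direction in which the jaws open and shut (so a half turn about z gives the same grasp; the last joint's range is limited). The gripper opens to 87 mm and grips with 3 to 60 N. Pads are 19 mm wide; open, the fingers measure 117 mm over their backs; the gripper's body (75 mm by 190 mm) begins 51 mm behind the grasp point.
Start: joints at [-1.458, 0.527, 1.433, -0, 1.181, -0.178], TCP at [0.18, -0.599, 0.223] pointing down, gripper open.
Joint ranges: [-3.08, 3.08], [-0.75, 2.2], [0.22, 2.44], [-1.43, 4.57], [0, 2.65], [-2.85, 2.85]. Speed limits (rad/s): [2.79, 2.79, 3.14, 3.14, 3.14, 3.14].

### API

Orientations are given as a unit quaternion [x, y, z, w].
In Python, from bench import arm gives the robot as it stands. The module is installed in compiled form; this text tells all that it offers.
- The arm moves only by the tool servo_tool, never from a script. Its argument "targets" is a list of rows, each an object of numbers: "dx", "dy", "dz": the shift along the tool's x, y, z in cm; "wx", "wy", "wz": the turn, a rotation vector about the tool's x, y, z in degrees. A call has 1 to 20 rows; each row is the pose to reach, as a shift and turn from the pose measured when the call began, along the tool's axes at that moment; what a row does not reach only later rows make up. A row lasts 1/8 s, in which the tool goes at most 62.5 mm and 10.7 degrees, less where a joint would pass 70% of its speed; a pose out of reach is approached as far as the arm can. A call with a gripper value outside its range is refused whole. "jaw" is the closure, from 0 (fully open) to 1 (shut), set as the call begins (left out, the last holds). The fingers move at their own pace and stop on an object; the grip force is fixed at half the most. Time passes only in rows, so rows that repeat a pose let the fingers close. It gives the time, the measured TCP pose, the force and the opening at its end, in the units of the state.
- arm.read_state(): the state, without advancing time (a new reading comes with each control period).
- arm.snapshot(name): name is "scene" or "top"; returns a dict with "frame" (480x640x3 uint8, red, green, blue), "depth" (480x640 float32, m along the optical axis (not along the pixel's ray), 0 where there is no reading), "fx", "fy", "cx", "cy" (pixels), "R" (3x3) and "t" (3): a world point X has camera coordinates R X + t. Camera axes: x right, y down, z forward; pixel columns grow to the right and rows downward; lengths in m; the calibration is good to about 2 mm. A picture is of the moment at which its call begins.
- arm.sign_off(): hands the job in, once; it reports no verdict.
The state is a dict: "time_s": time; "joints": joint angles; "joint_velocities": joint speeds; "tau": joint torques, N m; "ee_pos": TCP position; "eef_rot": TCP orientation; "ft_force": force on the tool from outside, world axes, zero at the start; "torque": the same for the moment, N m; "gripper_width": opening from 0.0 (shut) to 1.0 (fully open).
Only numpy, scipy, OpenCV 4.12 (cv2) and the standard library are available. Lean on these libraries where they do the work, as an engineer would, in place of code of your own. Each camera call takes 0.05 s, during which the arm holds its last target.

### The job

Load the three colour-marked tappets from the trough into the sliding rack, each in the pocket of its own colour: move the rack by its handle until the leading tappet's pocket stands at the trough's end, push the row along until that tappet drops in, press it down fully home against its stiff seat, then do the next. Slide the tappets along the trough, never lift them, and leave the other things on the bench as they are.

Things in the scene. Friction and masses are not known exactly. Their poses are not given: they have to be found in the camera images.
- fixture: fixed loading fixture, a dark steel base plate (250 x 325 x 12 mm) carrying a grey trough and the white sliding rack; origin on the bench; +x is the direction in which tappets are pushed along the trough, +y towards the rack's handle, z up. The trough floor and the rack's deck (its top) are both 50 mm above the bench.
- trough (a point): point on the trough floor, on its centre line, 6 mm inside its open near end; axes as the fixture's. The trough runs from here 150 mm along +x to the rack; its side walls are 39 mm apart inside, 6 mm thick and 14 mm high above its floor, so that the tops of the tappets stand 12 mm above them.
- nest (a point): point on the deck level at the trough's end, where a pocket must stand to receive a tappet: 180 mm along +x from trough, axes as the fixture's. Fixed walls (14 mm high above the deck, 39 mm apart inside, the gap under them 4 mm) run on over the rack to 23 mm beyond this point, where the end is open.
- rack (a joint): position of the white sliding rack (75 mm wide, 34 mm thick) across the end of the trough, m; range -0.06 to 0.06, positive towards fixture +y; stays where it is left (about 3 N of friction). At 0 the yellow pocket is at the nest; at +0.048 the red one; at -0.048 the blue one.
- handle (a point): top centre of the black square handle post of the rack, 16 x 16 mm, standing 43 mm above the deck; moves with the rack
- pocket_red (a point): mouth centre, at deck level, of the rack's red pocket (41 mm bore, 1.5 mm chamfer, red seat inside, red strip beside it); moves with the rack, axes as the fixture's. The seat starts 9 mm below the deck: a dropped tappet stands 17 mm proud, or leans on the rim till pressed, held by about 6 N of friction; pressed home the seat bottoms 27 mm down and the tappet's top is 1 mm below the deck.
- pocket_yellow (a point): mouth centre, at deck level, of the rack's yellow pocket (41 mm bore, 1.5 mm chamfer, yellow seat inside, yellow strip beside it); moves with the rack, axes as the fixture's. The seat starts 9 mm below the deck: a dropped tappet stands 17 mm proud, or leans on the rim till pressed, held by about 6 N of friction; pressed home the seat bottoms 27 mm down and the tappet's top is 1 mm below the deck.
- pocket_blue (a point): mouth centre, at deck level, of the rack's blue pocket (41 mm bore, 1.5 mm chamfer, blue seat inside, blue strip beside it); moves with the rack, axes as the fixture's. The seat starts 9 mm below the deck: a dropped tappet stands 17 mm proud, or leans on the rim till pressed, held by about 6 N of friction; pressed home the seat bottoms 27 mm down and the tappet's top is 1 mm below the deck.
- tappet_red: steel valve tappet, an upright cylinder 36 mm in diameter and 26 mm high, about 90 g, with a red top and red band; origin at the centre of its underside, z up. It starts in the trough; the three are in any order, a few mm apart, the leader's centre 54 to 58 mm short of the nest.
- tappet_yellow: steel valve tappet, an upright cylinder 36 mm in diameter and 26 mm high, about 90 g, with a yellow top and yellow band; origin at the centre of its underside, z up. It starts in the trough; the three are in any order, a few mm apart, the leader's centre 54 to 58 mm short of the nest.
- tappet_blue: steel valve tappet, an upright cylinder 36 mm in diameter and 26 mm high, about 90 g, with a blue top and blue band; origin at the centre of its underside, z up. It starts in the trough; the three are in any order, a few mm apart, the leader's centre 54 to 58 mm short of the nest.
- spare_tappet: plain steel tappet without colour, 36 mm in diameter, 26 mm high, standing on the fixture's base plate beside the trough; bystander, origin at the middle of its underside
- oil_bottle: green oil bottle, 68 mm in diameter, 190 mm high, upright; bystander, origin at the middle of its underside
- spray_can: blue spray can, 66 mm in diameter, 200 mm high, upright; bystander, origin at the middle of its underside
- wrench: steel wrench 200 mm long, lying on the bench; bystander, origin at the underside, its length along x
- screwdriver: screwdriver 200 mm long, lying on the bench; bystander, origin at the underside, its length along x
- piston: aluminium piston, 82 mm in diameter, 56 mm high, upright; bystander, origin at the middle of its underside
- setting_ring: red setting ring, 90 mm outside, 68 mm inside, 18 mm high, lying on the bench; bystander, origin at the middle of its underside
Mind the look-alikes: they are no part of the job. Leave any green or turquoise look-alike of the tappet_red alone.

How it is judged:
By the outcome, as a careful person would: the job done as asked, in the order asked, and still so for the second after the job is handed in, with the robot touching nothing.
It also fails if it takes over 72 s, if anything falls off the work surface, if the arm or the gripper's body presses on something with over 40 N, if the wrist force passes 120 N, or if a joint passes its speed limit or range.

## Working session

There is one attempt and no reset: what is moved stays moved. The work goes in short steps, Python scripts to look and compute and a tool call to move; the robot and the scene stay as the last step left them, time stands still between calls to the robot, and variables do not carry over. Pictures are saved under pics/ and viewed, and the job is handed in when it is done.

Besides the shell and the picture viewer there is one more tool, called after "Emit:" by a JSON object that holds its "op" and its "data", one argument or row to a line. servo_tool: Moves the arm, as the interface text tells. Its arguments: {"type":"object","properties":{"targets":{"type":"array","items":{"type":"object","properties":{"dx":{"type":"number"},"dy":{"type":"number"},"dz":{"type":"number"},"wx":{"type":"number"},"wy":{"type":"number"},"wz":{"type":"number"}}}},"jaw":{"type":"number"}},"required":["targets"]}

```bash
mkdir -p pics; ls; cat > h.py <<'E'
import numpy as np,cv2,json
from bench import arm
def snap(n):
    s=arm.snapshot(n); s={k:(np.array(v) if not np.isscalar(v) else v) for k,v in s.items()}; return s
def save(s,f,box=None,k=1):
    im=s['frame'][:,:,::-1]
    if box: im=im[box[1]:box[3],box[0]:box[2]]
    cv2.imwrite('pics/'+f,cv2.resize(im,None,fx=k,fy=k,interpolation=cv2.INTER_CUBIC))
def ray(s,u,v,z):
    d=s['R'].T@np.array([(u-s['cx'])/s['fx'],(v-s['cy'])/s['fy'],1]); o=-s['R'].T@s['t']
    return o+d*(z-o[2])/d[2]
def proj(s,X):
    c=s['R']@np.array(X)+s['t']; return s['fx']*c[0]/c[2]+s['cx'],s['fy']*c[1]/c[2]+s['cy']
E
python3 - <<'E'
from h import *
for n in('scene','top'):
    s=snap(n); save(s,n+'0.png'); np.savez('%s0.npz'%n,**s); print(n,-s['R'].T@s['t'],s['fx'])
print(arm.read_state())
E
```

```text
pics
scene [ 1.08251802 -0.77033092  0.80990223] 581.2366144924667
top [0.4472705  0.00430979 1.19153205] 535.0463303493407
{'time_s': 0.1, 'joints': array([-1.45752247e+00,  5.28375113e-01,  1.43379380e+00,  6.80865911e-06,
        1.18140182e+00, -1.78483362e-01]), 'joint_velocities': array([ 0.00019238, -0.00153593, -0.00498466, -0.00127628, -0.00163363,
       -0.0004624 ]), 'tau': array([-6.84959673e-05, -4.40984023e+01, -1.77151233e+01,  6.33804803e-02,
        5.33924368e-02, -5.84303302e-05]), 'ee_pos': array([ 0.1797353 , -0.59789836,  0.22166207]), 'eef_rot': array([ 9.89378276e-01,  1.45360412e-01,  3.53882636e-05, -9.88413207e-04]), 'ft_force': array([ 0.45888656, -0.24034512, -0.10656492]), 'torque': array([-0.00497224, -0.01909389, -0.00248252]), 'gripper_width': 1.0026406901677658}
```

View pics/scene0.png

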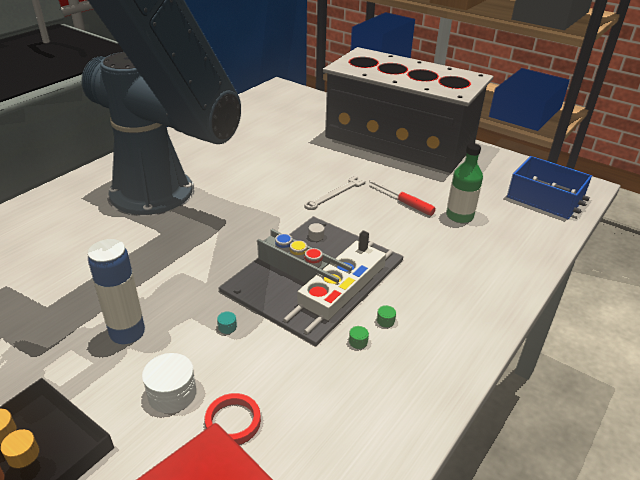

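View pics/top0.png

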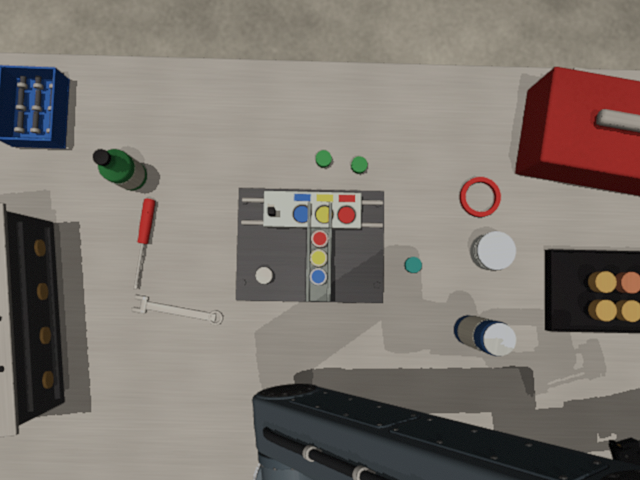

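```bash
python3 - <<'E'
from h import *
for n,box in(('top',(225,175,395,310)),('scene',(210,205,420,350))):
    s=dict(np.load(n+'0.npz')); save(s,n+'crop0.png',box,4 if n=='top' else 3.8)
    im=s['frame']; hsv=cv2.cvtColor(im,cv2.COLOR_RGB2HSV)
    for c,(a,b) in dict(red=(0,8),yel=(20,35),blu=(100,125)).items():
        m=((hsv[...,0]>=a)&(hsv[...,0]<=b)|((c=='red')&(hsv[...,0]>172)))&(hsv[...,1]>130)&(hsv[...,2]>70)
        m2=np.zeros_like(m);m2[box[1]:box[3],box[0]:box[2]]=1
        N,l,st,ce=cv2.connectedComponentsWithStats((m&m2).astype(np.uint8))
        for i in range(1,N):
            if st[i,4]>15: print(n,c,ce[i].round(1),st[i],ray(s,*ce[i],.076)[:2].round(4),ray(s,*ce[i],.05)[:2].round(4))
E
```

```text
top red [346.6 198. ] [339 195  16   7 111] [ 0.623  -0.0784] [ 0.6271 -0.0803]
top red [345.9 214.5] [338 207  17  16 222] [ 0.588  -0.0777] [ 0.5912 -0.0796]
top red [319.4 238. ] [314 232  12  13 125] [ 0.5372 -0.0231] [ 0.5393 -0.0237]
top yel [324.  197.5] [317 195  15   6  90] [ 0.6228 -0.0309] [ 0.6269 -0.0317]
top yel [322.5 214. ] [316 206  13  17 171] [ 0.5879 -0.0285] [ 0.5912 -0.0293]
top yel [318.2 257.4] [313 252  12  12 110] [ 0.4966 -0.0214] [ 0.4977 -0.022 ]
top blu [302. 197.] [295 194  15   7  84] [0.6228 0.0154] [0.6269 0.0156]
top blu [300.5 213.6] [294 206  13  16 179] [0.5876 0.0177] [0.5909 0.018 ]
top blu [317.7 276.3] [312 271  12  12 112] [ 0.4573 -0.0213] [ 0.4575 -0.0219]
scene red [415.8 206.3] [410 205  10   5  30] [0.6171 0.2578] [0.6006 0.2943]
scene red [313.3 252.9] [307 249  14   9 100] [ 0.5364 -0.0228] [0.5171 0.0037]
scene red [312.8 260.6] [305 258  17   5  38] [ 0.5505 -0.0432] [ 0.5316 -0.0174]
scene red [317.8 291.2] [309 286  18  11 145] [ 0.6125 -0.1099] [ 0.5959 -0.0865]
scene red [332.3 296.2] [324 290  17  13 104] [ 0.6419 -0.1043] [ 0.6263 -0.0807]
scene yel [298. 245.] [292 241  13   9  94] [ 0.4958 -0.0212] [0.475  0.0053]
scene yel [297.1 252.6] [290 250  16   5  36] [ 0.51   -0.0423] [ 0.4897 -0.0165]
scene yel [337.1 276.8] [332 274   9   8  19] [ 0.6173 -0.0536] [ 0.6008 -0.0282]
scene yel [329.2 280.4] [324 277  13   7  44] [ 0.6115 -0.0718] [ 0.5948 -0.047 ]
scene yel [346.5 283.1] [339 277  16  13  99] [ 0.6419 -0.0575] [ 0.6263 -0.0323]
scene blu [283.2 238. ] [277 235  13   7  74] [ 0.4565 -0.0215] [0.4344 0.005 ]
scene blu [349.7 264.8] [344 262  10   8  19] [ 0.6161 -0.0085] [0.5995 0.0185]
scene blu [341.4 268.2] [337 266  11   5  24] [ 0.6091 -0.0272] [ 0.5923 -0.0009]
scene blu [359.8 270.7] [353 266  15  11  71] [ 0.6418 -0.0111] [0.6262 0.0158]
```

View pics/topcrop0.png

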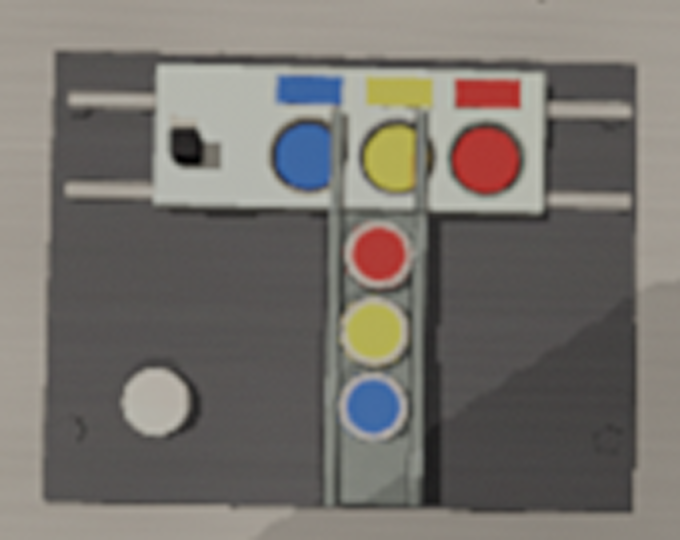

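View pics/scenecrop0.png

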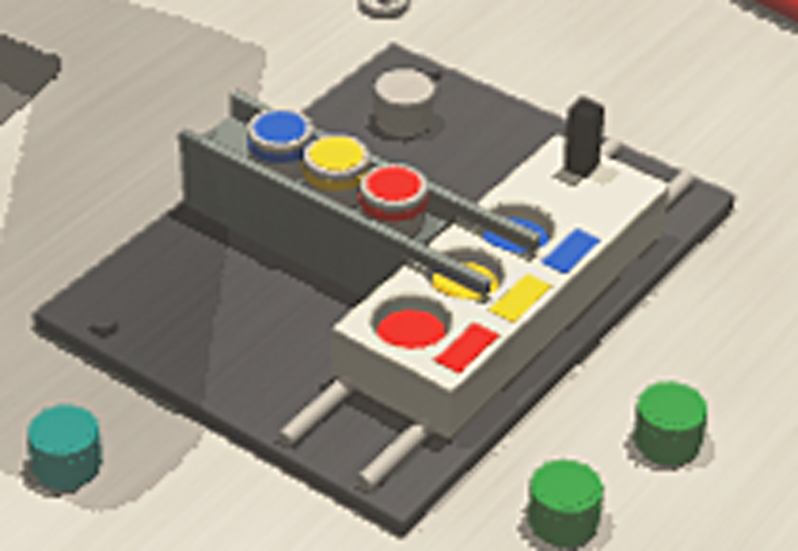

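```bash
python3 - <<'E'
from h import *
s=dict(np.load('top0.npz'))
for n,p in dict(blu=(300.5,213.6),red=(345.9,214.5)).items(): print(n,ray(s,*p,.041)[:2].round(4))
C=lambda u,v:(225+(u+.5)/4-.5,175+(v+.5)/4-.5)
for n,p,z in (('plTL',(57,52),.012),('plTR',(636,64),.012),('plBL',(45,500),.012),('plBR',(632,511),.012),
 ('rkBL',(153,204),.05),('rkTL',(156,64),.05),('rkTR',(546,72),.05),('rkBR',(544,213),.05),
 ):
    print(n,ray(s,*C(*p),z)[:2].round(4))
# handle: by depth; walls by depth
f=dict(s);d=s['depth'];v,u=np.mgrid[:480,:640]
P=np.stack([(u-s['cx'])/s['fx']*d,(v-s['cy'])/s['fy']*d,d],-1)-s['t']; W=P@s['R']
np.save('W.npy',W)
m=(d>0)&(W[...,0]>.4)&(W[...,0]<.68)&(W[...,1]>-.16)&(W[...,1]<.16)
h=m&(W[...,2]>.085); print('handle',h.sum(),W[h].mean(0),W[h].min(0),W[h].max(0))
w=m&(abs(W[...,2]-.064)<.004)
for x in np.arange(.42,.62,.02):
    q=W[w&(abs(W[...,0]-x)<.01)][:,1]; a=q[q>-.022];b=q[q<-.022]; print(round(x,2),len(a),len(b),a.mean() if len(a) else 0,b.mean() if len(b) else 0)
t=m&(abs(W[...,2]-.076)<.003)
N,l,st,ce=cv2.connectedComponentsWithStats(t.astype(np.uint8))
for i in range(1,N):
    if st[i,4]>40: print(ce[i],st[i],W[l==i].mean(0))
E
```

```text
blu [0.592  0.0181]
red [ 0.5924 -0.0802]
plTL [0.6504 0.1565]
plTR [ 0.6516 -0.1654]
plBL [0.4027 0.1555]
plBR [ 0.4037 -0.1668]
rkBL [0.5631 0.0978]
rkTL [0.6387 0.0983]
rkTR [ 0.6395 -0.1115]
rkBR [ 0.5632 -0.1117]
handle 63 [0.59245573 0.07964546 0.09267959] [0.58479264 0.07233765 0.08560296] [0.60029874 0.08712251 0.09785647]
0.42 21 25 0.0007643345690765821 -0.04367822893293674
0.44 27 23 0.0005233257685152323 -0.04360794696572845
0.46 24 28 0.001205889114657875 -0.043175493244968104
0.48 28 21 0.0014330558215103692 -0.04236129281717997
0.5 27 25 0.0018945577495120118 -0.04406669960392449
0.52 19 26 0.001744597465358236 -0.043882777627776065
0.54 24 27 0.0006828549065738647 -0.04371701626919191
0.56 29 26 0.0012989697997699895 -0.04332533944111165
0.58 32 28 0.016525248400943205 -0.043004574602011236
0.6 25 26 0.0022143652489832475 -0.04236103860959956
[318.98395722 237.64705882] [311 230  17  17 187] [ 0.53798847 -0.02219365  0.07608899]
[317.625 257.145] [309 249  18  17 200] [ 0.49711671 -0.02023161  0.07610135]
[317.16336634 275.87623762] [309 268  17  17 202] [ 0.45806017 -0.02011399  0.0761316 ]
```

```bash
python3 - <<'E'
from h import *
s=dict(np.load('top0.npz')); g=cv2.cvtColor(s['frame'],cv2.COLOR_RGB2GRAY).astype(int)
for r in (290,298,265,247,228,222,208,203): print(r,list(zip(range(304,336),g[r,304:336])))
print(s['frame'][205:218,264:284].sum(2)//3)
E
```

```text
290 [(304, np.int64(80)), (305, np.int64(73)), (306, np.int64(119)), (307, np.int64(137)), (308, np.int64(106)), (309, np.int64(75)), (310, np.int64(110)), (311, np.int64(131)), (312, np.int64(131)), (313, np.int64(129)), (314, np.int64(129)), (315, np.int64(129)), (316, np.int64(127)), (317, np.int64(127)), (318, np.int64(127)), (319, np.int64(127)), (320, np.int64(128)), (321, np.int64(127)), (322, np.int64(128)), (323, np.int64(128)), (324, np.int64(128)), (325, np.int64(128)), (326, np.int64(110)), (327, np.int64(122)), (328, np.int64(137)), (329, np.int64(140)), (330, np.int64(110)), (331, np.int64(40)), (332, np.int64(29)), (333, np.int64(31)), (334, np.int64(35)), (335, np.int64(60))]
298 [(304, np.int64(86)), (305, np.int64(77)), (306, np.int64(112)), (307, np.int64(132)), (308, np.int64(99)), (309, np.int64(69)), (310, np.int64(112)), (311, np.int64(133)), (312, np.int64(132)), (313, np.int64(130)), (314, np.int64(130)), (315, np.int64(130)), (316, np.int64(129)), (317, np.int64(124)), (318, np.int64(121)), (319, np.int64(114)), (320, np.int64(108)), (321, np.int64(108)), (3
[... 4892 characters left out ...]
 181 180
  179 179]
 [167 184 168 114  44  37  40  41  39  33  21  76 138 158 155 154 170 180
  180 179]
 [167 184 169 114  45  40  42  41  41  37  20  46  99 115 111 114 159 180
  180 179]
 [167 185 168 116  47  43  45  45  45  40  21  46  98 113 109 112 160 182
  180 179]
 [171 185 177 131  47  28  35  37  36  31  20  50  98 115 111 113 161 182
  180 180]
 [175 184 184 149  68   7   4   9  12  12   7  48  98 114 111 113 160 182
  180 180]
 [174 183 183 172 122  45  17   9   8   6  13  59  99 112 109 112 159 182
  180 179]
 [174 182 182 183 167 137  99  78  78  76  76  93 111 114 111 114 159 180
  180 179]
 [174 181 181 182 183 177 164 158 159 159 157 159 160 159 158 157 170 181
  179 180]]
```

```bash
cat >> h.py <<'E'
from scipy.spatial.transform import Rotation as Ro
def plan(*pts,yaw=0):
    s=arm.read_state(); R=Ro.from_quat(s['eef_rot']); T=Ro.from_euler('x',180,degrees=True); T=Ro.from_euler('z',yaw,degrees=True)*T
    w=(R.inv()*T).as_rotvec(degrees=True)
    print('t',round(s['time_s'],2),'pos',s['ee_pos'].round(4),'F',s['ft_force'].round(1),'g',round(s['gripper_width'],3),'turn',w.round(2))
    for p in pts: print(p,(R.inv().apply(np.array(p)-s['ee_pos'])*100).round(2))
E
python3 -c "
from h import *
plan((.22,-.53,.3),(.5925,.08,.2),(.5925,.08,.11),(.5925,.08,.07))"
```

```text
t 0.1 pos [ 0.1797 -0.5979  0.2217] F [ 0.5 -0.2 -0.1] g 1.003 turn [-0.11 -0.   16.72]
(0.22, -0.53, 0.3) [ 5.81 -5.36 -7.82]
(0.5925, 0.08, 0.2) [ 59.03 -53.05   2.29]
(0.5925, 0.08, 0.11) [ 59.03 -53.03  11.29]
(0.5925, 0.08, 0.07) [ 59.03 -53.02  15.29]
```

Emit:
{"op": "servo_tool", "data": {
  "targets": [
    {"dx": 5.8,"dy": -5.4,"dz": -7.8,"wz": 8},
    {"dx": 5.8,"dy": -5.4,"dz": -7.8,"wz": 16.7},
    {"dx": 59,"dy": -53,"dz": 0,"wz": 16.7},
    {"dx": 59,"dy": -53,"dz": 0,"wz": 16.7},
    {"dx": 59,"dy": -53,"dz": 0,"wz": 16.7},
    {"dx": 59,"dy": -53,"dz": 0,"wz": 16.7},
    {"dx": 59,"dy": -53,"dz": 0,"wz": 16.7},
    {"dx": 59,"dy": -53,"dz": 0,"wz": 16.7},
    {"dx": 59,"dy": -53,"dz": 0,"wz": 16.7},
    {"dx": 59,"dy": -53,"dz": 0,"wz": 16.7},
    {"dx": 59,"dy": -53,"dz": 0,"wz": 16.7},
    {"dx": 59,"dy": -53,"dz": 0,"wz": 16.7},
    {"dx": 59,"dy": -53,"dz": 2.3,"wz": 16.7},
    {"dx": 59,"dy": -53,"dz": 2.3,"wz": 16.7},
    {"dx": 59,"dy": -53,"dz": 2.3,"wz": 16.7}
  ],
  "jaw": 0.5
}}

```text
schema error: expected keys dx, dy, dz, wx, wy, wz
```

```bash
python3 -c "
from h import *
plan((.5925,.08,.11),(.5925,.08,.07))"
```

```text
t 0.1 pos [ 0.1797 -0.5979  0.2217] F [ 0.5 -0.2 -0.1] g 1.003 turn [-0.11 -0.   16.72]
(0.5925, 0.08, 0.11) [ 59.03 -53.03  11.29]
(0.5925, 0.08, 0.07) [ 59.03 -53.02  15.29]
```

All keys are needed.

Emit:
{"op": "servo_tool", "data": {
  "targets": [
    {"dx": 5.8,"dy": -5.4,"dz": -7.8,"wx": 0,"wy": 0,"wz": 8},
    {"dx": 5.8,"dy": -5.4,"dz": -7.8,"wx": 0,"wy": 0,"wz": 16.7},
    {"dx": 59,"dy": -53,"dz": 0,"wx": 0,"wy": 0,"wz": 16.7},
    {"dx": 59,"dy": -53,"dz": 0,"wx": 0,"wy": 0,"wz": 16.7},
    {"dx": 59,"dy": -53,"dz": 0,"wx": 0,"wy": 0,"wz": 16.7},
    {"dx": 59,"dy": -53,"dz": 0,"wx": 0,"wy": 0,"wz": 16.7},
    {"dx": 59,"dy": -53,"dz": 0,"wx": 0,"wy": 0,"wz": 16.7},
    {"dx": 59,"dy": -53,"dz": 0,"wx": 0,"wy": 0,"wz": 16.7},
    {"dx": 59,"dy": -53,"dz": 0,"wx": 0,"wy": 0,"wz": 16.7},
    {"dx": 59,"dy": -53,"dz": 0,"wx": 0,"wy": 0,"wz": 16.7},
    {"dx": 59,"dy": -53,"dz": 0,"wx": 0,"wy": 0,"wz": 16.7},
    {"dx": 59,"dy": -53,"dz": 0,"wx": 0,"wy": 0,"wz": 16.7},
    {"dx": 59,"dy": -53,"dz": 2.3,"wx": 0,"wy": 0,"wz": 16.7},
    {"dx": 59,"dy": -53,"dz": 2.3,"wx": 0,"wy": 0,"wz": 16.7},
    {"dx": 59,"dy": -53,"dz": 2.3,"wx": 0,"wy": 0,"wz": 16.7}
  ],
  "jaw": 0.5
}}

```text
time_s: 1.98
ee_pos: [0.5921, 0.0817, 0.1981]
eef_rot: [1.0, 0.002, -0.002, -0.001]
ft_force: [-1.1, -0.5, 0.3]
gripper_width: 0.504
```

```bash
python3 -c "
from h import *
plan((.5925,.08,.11),(.5925,.08,.07))
s=snap('scene');save(s,'s1.png');print(proj(s,(.5925,.08,.093)))"
```

```text
t 1.98 pos [0.5921 0.0817 0.1981] F [-1.1 -0.5  0.3] g 0.504 turn [-0.13  0.17  0.24]
(0.5925, 0.08, 0.11) [0.07 0.19 8.81]
(0.5925, 0.08, 0.07) [ 0.08  0.2  12.81]
(np.float64(364.63750814691525), np.float64(232.7769655767789))
```

View pics/s1.png

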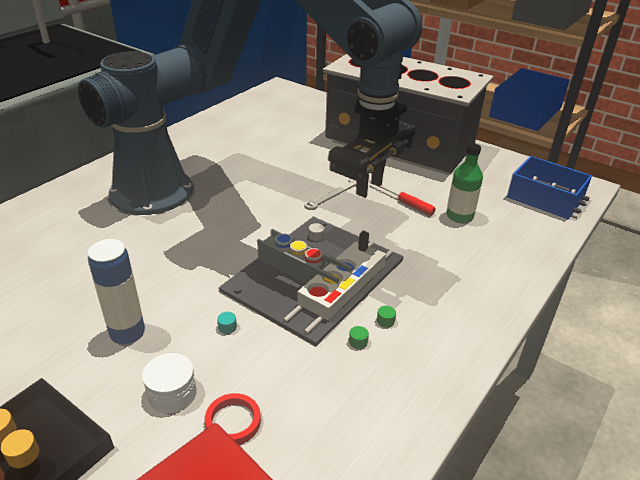

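Emit:
{"op": "servo_tool", "data": {
  "targets": [
    {"dx": 0,"dy": 0.2,"dz": 5,"wx": 0,"wy": 0.2,"wz": 0.2},
    {"dx": 0,"dy": 0.2,"dz": 9.5,"wx": 0,"wy": 0.2,"wz": 0.2},
    {"dx": 0,"dy": 0.2,"dz": 12.6,"wx": 0,"wy": 0.2,"wz": 0.2},
    {"dx": 0,"dy": 0.2,"dz": 12.6,"wx": 0,"wy": 0.2,"wz": 0.2},
    {"dx": 0,"dy": 0.2,"dz": 12.6,"wx": 0,"wy": 0.2,"wz": 0.2}
  ]
}}

```text
time_s: 2.65
ee_pos: [0.5923, 0.0776, 0.0742]
eef_rot: [1.0, -0.001, 0.001, -0.001]
ft_force: [0.5, 0.3, 0.0]
gripper_width: 0.501
```

Emit:
{"op": "servo_tool", "data": {
  "targets": [
    {"dx": 0,"dy": 0,"dz": 0,"wx": 0,"wy": 0,"wz": 0},
    {"dx": 0,"dy": 0,"dz": 0,"wx": 0,"wy": 0,"wz": 0},
    {"dx": 0,"dy": 0,"dz": 0,"wx": 0,"wy": 0,"wz": 0},
    {"dx": 0,"dy": 0,"dz": 0,"wx": 0,"wy": 0,"wz": 0}
  ],
  "jaw": 1
}}

```text
time_s: 3.15
ee_pos: [0.5926, 0.078, 0.0748]
eef_rot: [1.0, -0.001, 0.002, -0.001]
ft_force: [0.2, 1.2, 2.4]
gripper_width: 0.183
```

```bash
python3 -c "
from h import *
plan((.592,.1388,.07))
s=snap('top');save(s,'t2.png',(225,155,395,310),4)
s=snap('scene');save(s,'s2.png',(210,105,420,350),3)"
```

```text
t 3.15 pos [0.5926 0.078  0.0748] F [0.2 1.2 2.4] g 0.183 turn [-0.11 -0.22 -0.11]
(0.592, 0.1388, 0.07) [-0.07 -6.08  0.49]
```

View pics/s2.png

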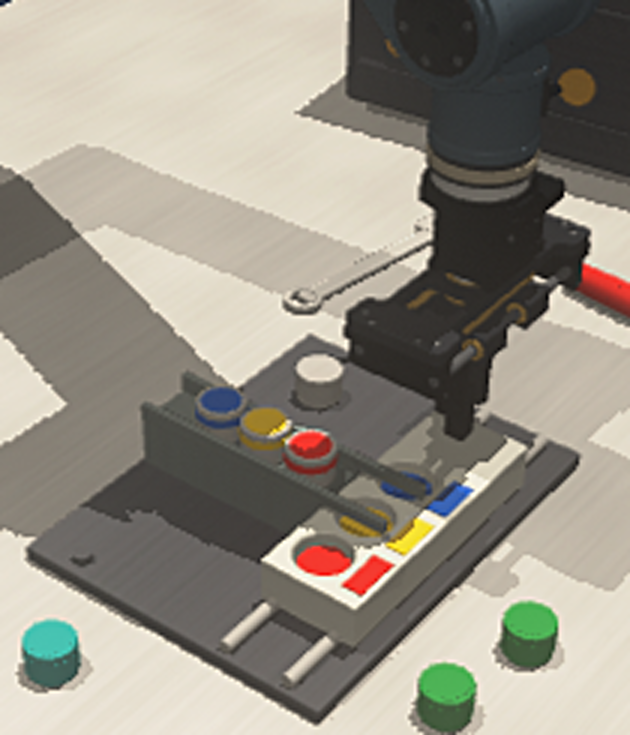

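Emit:
{"op": "servo_tool", "data": {
  "targets": [
    {"dx": 0,"dy": -2,"dz": 0,"wx": 0,"wy": 0,"wz": 0},
    {"dx": 0,"dy": -4,"dz": 0,"wx": 0,"wy": 0,"wz": 0},
    {"dx": 0,"dy": -5.4,"dz": 0,"wx": 0,"wy": 0,"wz": 0},
    {"dx": 0,"dy": -5.9,"dz": 0,"wx": 0,"wy": 0,"wz": 0},
    {"dx": 0,"dy": -5.9,"dz": 0,"wx": 0,"wy": 0,"wz": 0},
    {"dx": 0,"dy": -5.9,"dz": 0,"wx": 0,"wy": 0,"wz": 0}
  ]
}}

```text
time_s: 4.0
ee_pos: [0.5924, 0.138, 0.0748]
eef_rot: [1.0, -0.001, 0.002, -0.002]
ft_force: [-1.2, 3.9, 1.3]
gripper_width: 0.177
```

```bash
cat >> h.py <<'E'
def strips():
    out={}
    for n in('top','scene'):
        s=snap(n); hsv=cv2.cvtColor(s['frame'],cv2.COLOR_RGB2HSV)
        np.savez('last_%s.npz'%n,**s)
        for c,(a,b) in dict(red=(0,8),yel=(20,35),blu=(100,125)).items():
            m=((hsv[...,0]>=a)&(hsv[...,0]<=b)|((c=='red')&(hsv[...,0]>172)))&(hsv[...,1]>110)&(hsv[...,2]>60)
            N,l,st,ce=cv2.connectedComponentsWithStats(m.astype(np.uint8),connectivity=4)
            for i in range(1,N):
                p=ray(s,*ce[i],.05)
                if st[i,4]>25 and abs(p[0]-.627)<.006 and -.15<p[1]<.12: print(n,c,'strip',p[:2].round(4),st[i,2:])
                q=ray(s,*ce[i],.076)
                if st[i,4]>25 and abs(q[1]+.022)<.01 and .4<q[0]<.61: print(n,c,'at z.076',q[:2].round(4),'z.067',ray(s,*ce[i],.067)[:2].round(4),'z.049',p[:2].round(4),st[i,2:])
E
python3 -c "
from h import *
plan()
strips()
s=dict(np.load('last_top.npz'));save(s,'t3.png',(225,155,395,310),4)"
```

```text
t 4.0 pos [0.5924 0.138  0.0748] F [-1.2  3.9  1.3] g 0.177 turn [-0.19 -0.19 -0.12]
top red strip [ 0.627  -0.0215] [ 16   7 100]
top red at z.076 [ 0.5878 -0.0208] z.067 [ 0.589 -0.021] z.049 [ 0.5911 -0.0214] [ 17  17 230]
top red at z.076 [ 0.5371 -0.0227] z.067 [ 0.5378 -0.0229] z.049 [ 0.5392 -0.0233] [ 13  13 132]
top yel strip [0.6266 0.0263] [ 15   7 105]
top yel at z.076 [ 0.4965 -0.0209] z.067 [ 0.4969 -0.0211] z.049 [ 0.4977 -0.0215] [ 13  12 128]
top blu strip [0.6261 0.087 ] [ 5  6 26]
top blu at z.076 [ 0.4573 -0.0211] z.067 [ 0.4574 -0.0213] z.049 [ 0.4575 -0.0217] [ 12  13 122]
scene red at z.076 [ 0.5362 -0.023 ] z.067 [ 0.5295 -0.0138] z.049 [0.5169 0.0035] [ 15   9 102]
scene red strip [ 0.626  -0.0217] [16 12 96]
scene yel at z.076 [ 0.4958 -0.0212] z.067 [ 0.4886 -0.012 ] z.049 [0.475  0.0053] [14  9 99]
scene yel strip [0.6258 0.0264] [16 12 92]
scene blu at z.076 [ 0.4568 -0.0219] z.067 [ 0.4491 -0.0127] z.049 [0.4346 0.0046] [13  7 76]
scene blu strip [0.6268 0.0736] [15 10 66]
```

View pics/t3.png

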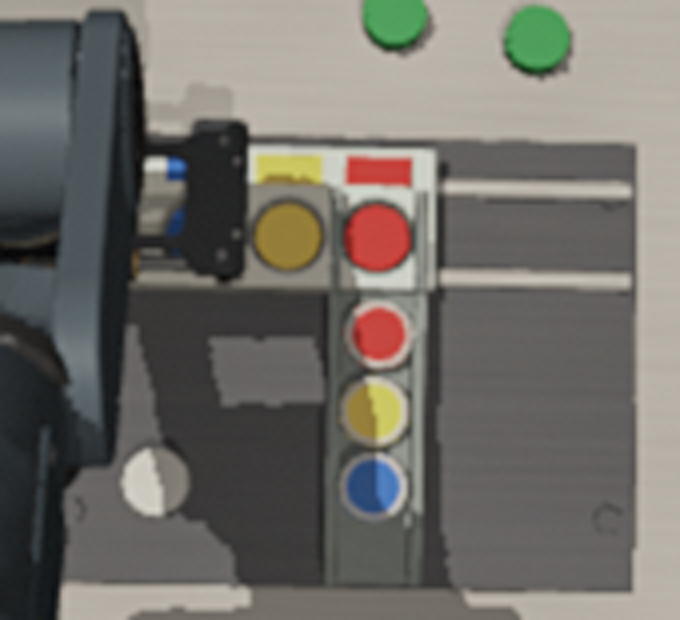

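Emit:
{"op": "servo_tool", "data": {
  "targets": [
    {"dx": 0,"dy": 0,"dz": 0,"wx": 0,"wy": 0,"wz": 0},
    {"dx": 0,"dy": 0,"dz": 0,"wx": 0,"wy": 0,"wz": 0},
    {"dx": 0,"dy": 0,"dz": -5,"wx": 0,"wy": 0,"wz": 0},
    {"dx": 0,"dy": 0,"dz": -7,"wx": 0,"wy": 0,"wz": 0}
  ],
  "jaw": 0.6
}}

```text
time_s: 4.6
ee_pos: [0.5939, 0.1367, 0.147]
eef_rot: [1.0, -0.001, 0.004, -0.001]
ft_force: [0.5, 0.2, -0.0]
gripper_width: 0.396
```

```bash
python3 -c "
from h import *
plan((.416,-.0215,.14),(.416,-.0215,.057))"
```

```text
t 4.6 pos [0.5939 0.1367 0.147 ] F [ 0.5  0.2 -0. ] g 0.396 turn [-0.14 -0.42 -0.16]
(0.416, -0.0215, 0.14) [-17.75  15.87   0.53]
(0.416, -0.0215, 0.057) [-17.81  15.89   8.83]
```

Emit:
{"op": "servo_tool", "data": {
  "targets": [
    {"dx": -17.7,"dy": 15.9,"dz": 0.5,"wx": -0.1,"wy": -0.4,"wz": -0.2},
    {"dx": -17.7,"dy": 15.9,"dz": 0.5,"wx": -0.1,"wy": -0.4,"wz": -0.2},
    {"dx": -17.7,"dy": 15.9,"dz": 0.5,"wx": -0.1,"wy": -0.4,"wz": -0.2},
    {"dx": -17.7,"dy": 15.9,"dz": 0.5,"wx": -0.1,"wy": -0.4,"wz": -0.2},
    {"dx": -17.8,"dy": 15.9,"dz": 2,"wx": -0.1,"wy": -0.4,"wz": -0.2},
    {"dx": -17.8,"dy": 15.9,"dz": 2,"wx": -0.1,"wy": -0.4,"wz": -0.2},
    {"dx": -17.8,"dy": 15.9,"dz": 2,"wx": -0.1,"wy": -0.4,"wz": -0.2}
  ],
  "jaw": 1
}}

```text
time_s: 5.48
ee_pos: [0.4164, -0.0219, 0.1256]
eef_rot: [1.0, 0.001, 0.001, -0.0]
ft_force: [-0.2, -0.4, -0.2]
gripper_width: 0.007
```

```bash
python3 -c "
from h import *
plan((.416,-.0215,.057),(.485,-.0215,.057))
strips()"
```

```text
t 5.47 pos [ 0.4164 -0.0219  0.1256] F [-0.2 -0.4 -0.2] g 0.007 turn [-0.01 -0.08  0.06]
(0.416, -0.0215, 0.057) [-0.05 -0.04  6.86]
(0.485, -0.0215, 0.057) [ 6.85 -0.04  6.87]
top red strip [ 0.6271 -0.0215] [ 16   7 101]
top red at z.076 [ 0.5877 -0.0213] z.067 [ 0.5888 -0.0215] z.049 [ 0.591  -0.0219] [ 17  17 224]
top red at z.076 [ 0.5371 -0.023 ] z.067 [ 0.5378 -0.0232] z.049 [ 0.5392 -0.0236] [ 13  13 133]
top yel strip [0.6271 0.0257] [15  7 98]
top yel at z.076 [ 0.4967 -0.0212] z.067 [ 0.4971 -0.0214] z.049 [ 0.4979 -0.0218] [ 13  13 134]
top blu strip [0.6266 0.0745] [16  7 96]
top blu at z.076 [ 0.4651 -0.0237] z.067 [ 0.4653 -0.024 ] z.049 [ 0.4655 -0.0244] [10  6 36]
scene red at z.076 [ 0.5362 -0.023 ] z.067 [ 0.5295 -0.0138] z.049 [0.5169 0.0035] [ 15   9 102]
scene red strip [ 0.626  -0.0217] [16 12 96]
scene yel at z.076 [ 0.4956 -0.0212] z.067 [ 0.4884 -0.012 ] z.049 [0.4748 0.0053] [ 14   9 101]
scene yel strip [0.6259 0.0262] [16 11 91]
scene blu at z.076 [ 0.4579 -0.0216] z.067 [ 0.4503 -0.0124] z.049 [0.4358 0.005 ] [13  7 72]
scene blu strip [0.626  0.0737] [13 10 75]
```

Emit:
{"op": "servo_tool", "data": {
  "targets": [
    {"dx": 0,"dy": 0,"dz": 3.5,"wx": 0,"wy": 0,"wz": 0},
    {"dx": 0,"dy": 0,"dz": 6.7,"wx": 0,"wy": 0,"wz": 0},
    {"dx": 0,"dy": 0,"dz": 6.8,"wx": 0,"wy": 0,"wz": 0},
    {"dx": 0.8,"dy": 0,"dz": 6.8,"wx": 0,"wy": 0,"wz": 0},
    {"dx": 1.5,"dy": 0,"dz": 6.8,"wx": 0,"wy": 0,"wz": 0},
    {"dx": 2.2,"dy": 0,"dz": 6.8,"wx": 0,"wy": 0,"wz": 0},
    {"dx": 2.9,"dy": 0,"dz": 6.8,"wx": 0,"wy": 0,"wz": 0},
    {"dx": 3.6,"dy": 0,"dz": 6.8,"wx": 0,"wy": 0,"wz": 0},
    {"dx": 4.3,"dy": 0,"dz": 6.8,"wx": 0,"wy": 0,"wz": 0},
    {"dx": 5,"dy": 0,"dz": 6.8,"wx": 0,"wy": 0,"wz": 0},
    {"dx": 5.7,"dy": 0,"dz": 6.8,"wx": 0,"wy": 0,"wz": 0},
    {"dx": 6.2,"dy": 0,"dz": 6.8,"wx": 0,"wy": 0,"wz": 0},
    {"dx": 6.6,"dy": 0,"dz": 6.8,"wx": 0,"wy": 0,"wz": 0},
    {"dx": 6.6,"dy": 0,"dz": 6.8,"wx": 0,"wy": 0,"wz": 0}
  ]
}}

```text
time_s: 7.32
ee_pos: [0.4836, -0.0217, 0.0577]
eef_rot: [1.0, 0.001, 0.002, 0.0]
ft_force: [0.3, -0.8, 0.1]
gripper_width: 0.006
```

```bash
python3 -c "
from h import *
plan((.4925,-.0215,.057))
strips()
s=dict(np.load('last_scene.npz'));save(s,'s4.png',(230,150,420,340),3.1)"
```

```text
t 7.33 pos [ 0.4836 -0.0217  0.0577] F [ 0.3 -0.8  0.1] g 0.006 turn [ 0.01 -0.2   0.09]
(0.4925, -0.0215, 0.057) [ 0.89 -0.02  0.08]
top red strip [ 0.627  -0.0215] [ 16   7 100]
top red at z.076 [ 0.592  -0.0212] z.067 [ 0.5932 -0.0214] z.049 [ 0.5954 -0.0218] [ 13  11 115]
top yel strip [0.6271 0.0257] [15  7 98]
top yel at z.076 [ 0.5539 -0.0225] z.067 [ 0.5547 -0.0227] z.049 [ 0.5563 -0.0231] [12  8 62]
top blu strip [0.6265 0.0744] [16  7 95]
scene red at z.076 [ 0.5956 -0.0263] z.067 [ 0.5897 -0.0172] z.049 [5.784e-01 1.000e-04] [ 13  13 122]
scene red strip [ 0.626  -0.0217] [16 12 96]
scene yel at z.076 [ 0.5467 -0.0203] z.067 [ 0.5401 -0.0111] z.049 [0.5277 0.0063] [ 15   9 104]
scene yel strip [0.6259 0.0262] [16 11 91]
scene blu at z.076 [ 0.511  -0.0211] z.067 [ 0.504  -0.0119] z.049 [0.4908 0.0054] [13  8 81]
scene blu strip [0.6259 0.0735] [14 10 76]
```

View pics/s4.png

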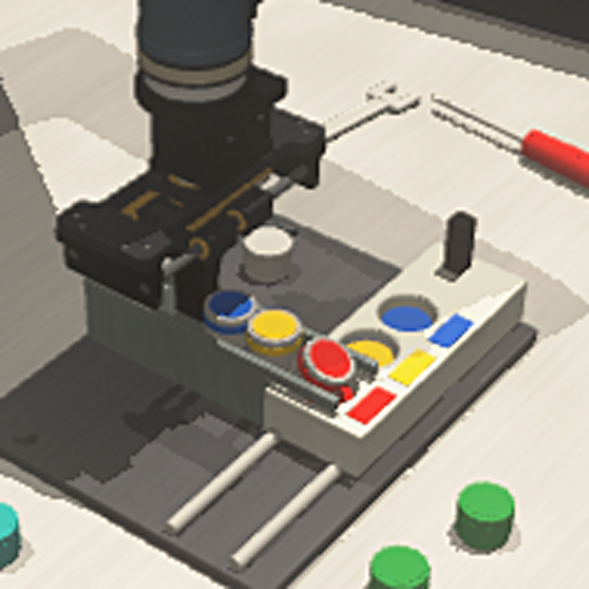

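Emit:
{"op": "servo_tool", "data": {
  "targets": [
    {"dx": 0.4,"dy": 0,"dz": 0,"wx": 0,"wy": 0,"wz": 0},
    {"dx": 0.7,"dy": 0,"dz": 0,"wx": 0,"wy": 0,"wz": 0},
    {"dx": 0.85,"dy": 0,"dz": 0,"wx": 0,"wy": 0,"wz": 0},
    {"dx": 0.85,"dy": 0,"dz": 0,"wx": 0,"wy": 0,"wz": 0}
  ]
}}

```text
time_s: 7.92
ee_pos: [0.4921, -0.0217, 0.0578]
eef_rot: [1.0, 0.001, 0.002, 0.0]
ft_force: [0.0, 0.2, -1.0]
gripper_width: 0.001
```

```bash
python3 -c "
from h import *
plan((.4925,-.0215,.057))
strips()
s=dict(np.load('last_scene.npz'));save(s,'s5.png',(230,150,420,340),3.1)"
```

```text
t 7.92 pos [ 0.4921 -0.0217  0.0578] F [ 0.   0.2 -1. ] g 0.001 turn [ 0.02 -0.21  0.1 ]
(0.4925, -0.0215, 0.057) [ 0.04 -0.02  0.08]
top red strip [ 0.627  -0.0215] [ 16   7 100]
top red at z.076 [ 0.5998 -0.0232] z.067 [ 0.6011 -0.0234] z.049 [ 0.6034 -0.0238] [ 13  11 113]
top red at z.076 [ 0.5834 -0.0216] z.067 [ 0.5845 -0.0219] z.049 [ 0.5866 -0.0223] [17  7 32]
top yel strip [0.627  0.0257] [15  7 99]
top yel at z.076 [ 0.5639 -0.0227] z.067 [ 0.5648 -0.023 ] z.049 [ 0.5666 -0.0234] [11  6 43]
top blu strip [0.6265 0.0744] [16  7 95]
scene red at z.076 [ 0.6028 -0.028 ] z.067 [ 0.5969 -0.0189] z.049 [ 0.5858 -0.0017] [ 14  13 132]
scene red strip [ 0.626  -0.0217] [16 12 96]
scene yel at z.076 [ 0.5553 -0.0207] z.067 [ 0.5489 -0.0115] z.049 [0.5366 0.0059] [ 14   9 104]
scene yel strip [0.6259 0.0262] [16 11 91]
scene blu at z.076 [ 0.5196 -0.0215] z.067 [ 0.5127 -0.0124] z.049 [0.4997 0.005 ] [13  8 82]
scene blu strip [0.626  0.0737] [13 10 75]
```

View pics/s5.png

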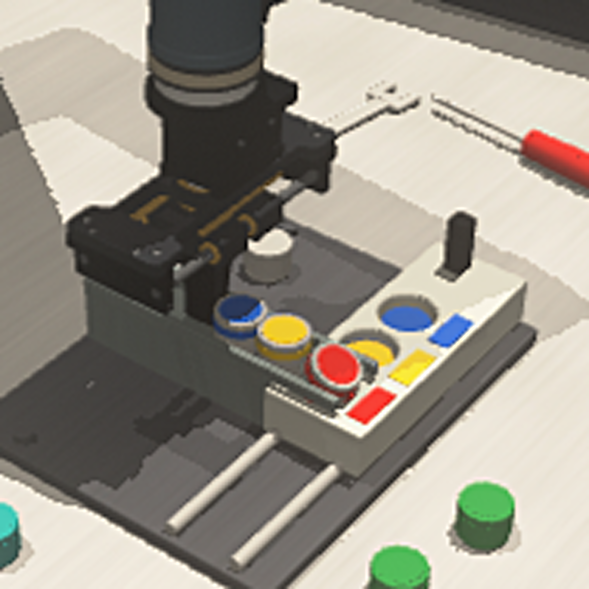

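```bash
python3 -c "
from h import *
s=dict(np.load('last_top.npz'));save(s,'t5.png',(285,180,355,270),8)
d=s['depth'];v,u=np.mgrid[:480,:640]
W=(np.stack([(u-s['cx'])/s['fx']*d,(v-s['cy'])/s['fy']*d,d],-1)-s['t'])@s['R']
for r in range(200,232): print(r,(W[r,318:323].mean(0)*1000).round(1), (W[r,312]*1000).round(0),(W[r,328]*1000).round(0))
"
```

```text
200 [621.2 -23.2  50.6] [621.  -6.  46.] [621. -40.  54.]
201 [618.9 -23.3  51.8] [619.  -6.  47.] [619. -40.  53.]
202 [614.7 -23.   65.2] [617.  -6.  50.] [617. -41.  51.]
203 [612.3 -23.   67.3] [614.  -6.  53.] [615. -40.  53.]
204 [610.1 -23.   67.9] [612.  -6.  50.] [612. -40.  60.]
205 [607.7 -23.   69.2] [610.  -6.  48.] [609. -40.  63.]
206 [605.5 -23.   70.1] [605.  -6.  71.] [607. -40.  61.]
207 [603.1 -23.   72.1] [603.  -6.  72.] [605. -40.  62.]
208 [600.9 -23.1  72.7] [601.  -6.  72.] [603. -40.  60.]
209 [598.6 -23.1  73.7] [598.  -6.  72.] [599. -40.  73.]
210 [596.2 -23.1  76.3] [596.  -6.  72.] [597. -40.  71.]
211 [594.3 -23.2  74.7] [594.  -6.  74.] [596. -40.  68.]
212 [591.9 -23.2  76.7] [592.  -6.  71.] [594. -41.  60.]
213 [589.5 -23.1  79.1] [591.  -7.  68.] [592. -40.  64.]
214 [587.5 -23.2  78.4] [589.  -7.  62.] [590. -40.  65.]
215 [585.4 -23.2  78.5] [587.  -7.  61.] [588. -41.  64.]
216 [583.4 -23.3  77. ] [585.  -7.  58.] [586. -41.  59.]
217 [581.9 -23.5  72.5] [584.  -7.  54.] [584. -41.  62.]
218 [580.4 -23.7  67.4] [583.  -7.  43.] [581. -41.  68.]
219 [578.8 -23.8  62.8] [585.  -7.   8.] [579. -41.  61.]
220 [577.1 -24.   59. ] [578.  -7.  49.] [577. -41.  64.]
221 [573.9 -23.8  68.2] [576.  -7.  50.] [575. -41.  62.]
222 [571.1 -23.6  74.8] [573.  -7.  52.] [573. -41.  62.]
223 [568.5 -23.6  78.7] [568.  -7.  80.] [571. -41.  63.]
224 [566.5 -23.7  77.6] [567.  -7.  74.] [568. -41.  64.]
225 [564.4 -23.7  78.4] [533.  -4. 377.] [566. -41.  63.]
226 [562.5 -23.8  76.1] [531.  -4. 380.] [564. -41.  67.]
227 [536.3 -18.1 313.5] [529.  -4. 384.] [562. -41.  65.]
228 [528.2 -16.2 378.7] [527.  -4. 386.] [560. -41.  62.]
229 [526.3 -16.2 381.7] [525.  -4. 389.] [558. -41.  67.]
230 [524.5 -16.1 385.3] [524.  -4. 390.] [526. -29. 372.]
231 [522.9 -16.1 386.4] [522.  -4. 394.] [524. -29. 379.]
```

View pics/t5.png

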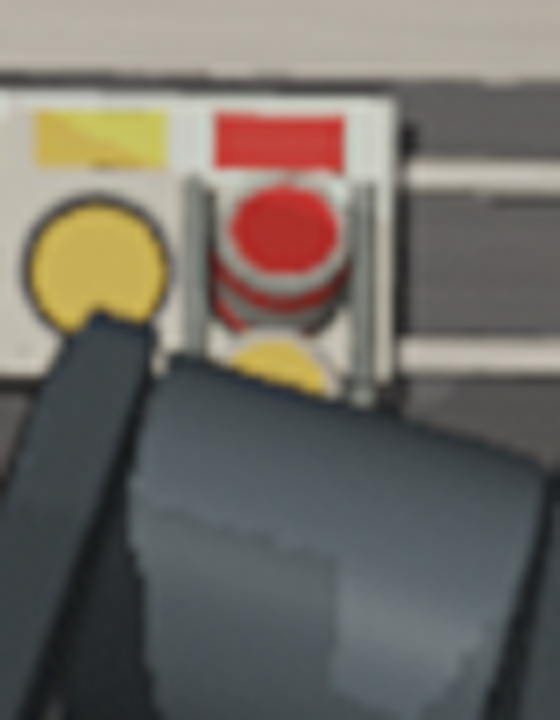

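Emit:
{"op": "servo_tool", "data": {
  "targets": [
    {"dx": 0.15,"dy": 0,"dz": 0,"wx": 0,"wy": 0,"wz": 0},
    {"dx": 0.2,"dy": 0,"dz": 0,"wx": 0,"wy": 0,"wz": 0},
    {"dx": 0.2,"dy": 0,"dz": 0,"wx": 0,"wy": 0,"wz": 0}
  ]
}}

```text
time_s: 8.4
ee_pos: [0.494, -0.0217, 0.0578]
eef_rot: [1.0, 0.001, 0.002, 0.0]
ft_force: [-1.6, -0.2, -0.5]
gripper_width: 0.006
```

```bash
python3 -c "
from h import *
plan((.4925,-.0215,.057))
strips()
s=dict(np.load('last_scene.npz'));save(s,'s6.png',(280,200,400,320),5)"
```

```text
t 8.4 pos [ 0.494  -0.0217  0.0578] F [-1.6 -0.2 -0.5] g 0.006 turn [ 0.02 -0.21  0.09]
(0.4925, -0.0215, 0.057) [-0.15 -0.02  0.08]
top red strip [ 0.627  -0.0215] [ 16   7 100]
top red at z.076 [ 0.6018 -0.0232] z.067 [ 0.6031 -0.0234] z.049 [ 0.6054 -0.0238] [ 13  11 113]
top red at z.076 [ 0.5846 -0.0207] z.067 [ 0.5857 -0.0209] z.049 [ 0.5878 -0.0213] [15  6 26]
top yel strip [0.627  0.0257] [15  7 99]
top yel at z.076 [ 0.566  -0.0229] z.067 [ 0.5669 -0.0232] z.049 [ 0.5687 -0.0236] [11  6 40]
top blu strip [0.6264 0.0743] [16  6 94]
scene red at z.076 [ 0.6045 -0.0283] z.067 [ 0.5986 -0.0192] z.049 [ 0.5876 -0.002 ] [ 13  12 128]
scene red strip [ 0.626  -0.0217] [16 12 96]
scene yel at z.076 [ 0.5569 -0.0202] z.067 [ 0.5504 -0.011 ] z.049 [0.5382 0.0064] [ 15   9 107]
scene yel strip [0.6259 0.0262] [16 11 91]
scene blu at z.076 [ 0.5213 -0.021 ] z.067 [ 0.5144 -0.0118] z.049 [0.5014 0.0055] [13  8 80]
scene blu strip [0.626  0.0737] [13 10 75]
```

View pics/s6.png

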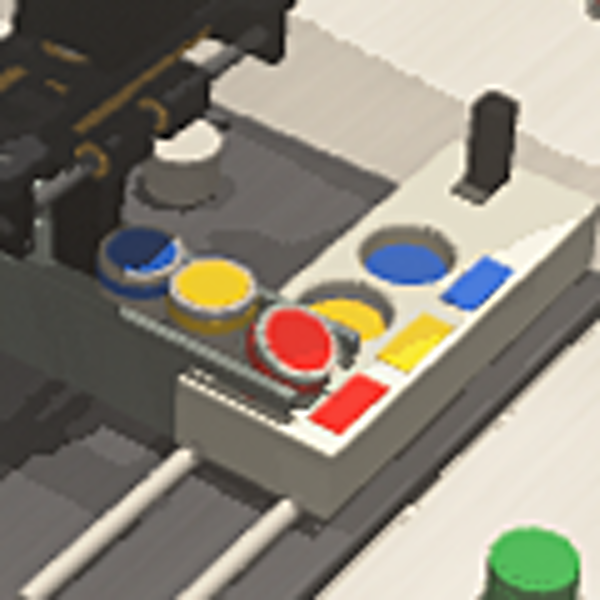

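Emit:
{"op": "servo_tool", "data": {
  "targets": [
    {"dx": -1,"dy": 0,"dz": 0,"wx": 0,"wy": 0,"wz": 0},
    {"dx": -1,"dy": 0,"dz": -4,"wx": 0,"wy": 0,"wz": 0},
    {"dx": 4,"dy": 0,"dz": -5.5,"wx": 0,"wy": -0.2,"wz": 0.1},
    {"dx": 9.6,"dy": 0,"dz": -5,"wx": 0,"wy": -0.2,"wz": 0.1},
    {"dx": 9.6,"dy": 0,"dz": -4,"wx": 0,"wy": -0.2,"wz": 0.1},
    {"dx": 9.6,"dy": 0,"dz": -3.5,"wx": 0,"wy": -0.2,"wz": 0.1},
    {"dx": 9.6,"dy": 0,"dz": -3.5,"wx": 0,"wy": -0.2,"wz": 0.1}
  ]
}}

```text
time_s: 9.38
ee_pos: [0.5873, -0.0211, 0.0921]
eef_rot: [1.0, -0.0, -0.002, -0.0]
ft_force: [0.5, 0.6, -0.1]
gripper_width: 0.009
```

```bash
python3 -c "
from h import *
plan((.590,-.0215,.08),(.590,-.0215,.0665),(.590,-.0215,.049))
s=snap('scene');save(s,'s7.png',(280,180,400,300),5)"
```

```text
t 9.38 pos [ 0.5873 -0.0211  0.0921] F [ 0.5  0.6 -0.1] g 0.009 turn [-0.04  0.22 -0.02]
(0.59, -0.0215, 0.08) [0.27 0.04 1.21]
(0.59, -0.0215, 0.0665) [0.28 0.04 2.56]
(0.59, -0.0215, 0.049) [0.29 0.04 4.31]
```

View pics/s7.png

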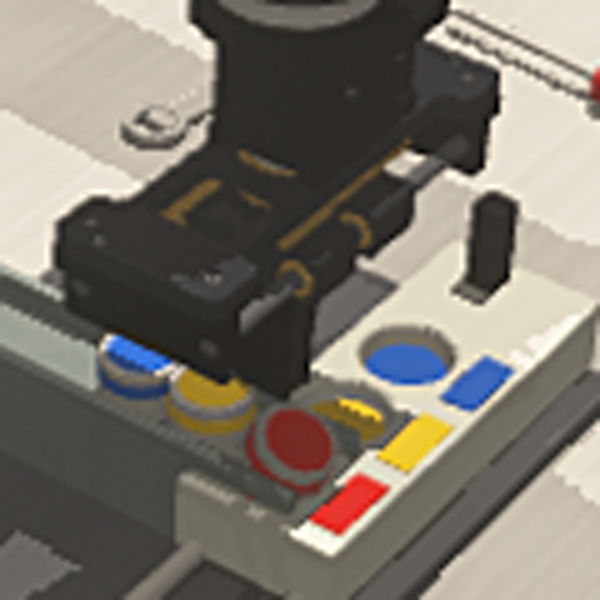

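Emit:
{"op": "servo_tool", "data": {
  "targets": [
    {"dx": 0.3,"dy": 0,"dz": 0.6,"wx": 0,"wy": 0.2,"wz": 0},
    {"dx": 0.3,"dy": 0,"dz": 1.1,"wx": 0,"wy": 0.2,"wz": 0},
    {"dx": 0.3,"dy": 0,"dz": 1.5,"wx": 0,"wy": 0.2,"wz": 0},
    {"dx": 0.3,"dy": 0,"dz": 2.0,"wx": 0,"wy": 0.2,"wz": 0},
    {"dx": 0.3,"dy": 0,"dz": 2.4,"wx": 0,"wy": 0.2,"wz": 0},
    {"dx": 0.3,"dy": 0,"dz": 2.8,"wx": 0,"wy": 0.2,"wz": 0}
  ]
}}

```text
time_s: 10.18
ee_pos: [0.5912, -0.0214, 0.0646]
eef_rot: [1.0, -0.0, 0.001, -0.0]
ft_force: [-0.7, -0.0, 6.0]
gripper_width: 0.001
```

```bash
python3 -c "
from h import *
plan((.590,-.0215,.049))
strips()
s=dict(np.load('last_scene.npz'));save(s,'s8.png',(280,200,400,320),5)"
```

```text
t 10.18 pos [ 0.5912 -0.0214  0.0646] F [-0.7 -0.   6. ] g 0.001 turn [-0.02 -0.09 -0.03]
(0.59, -0.0215, 0.049) [-0.12  0.01  1.56]
top blu strip [0.6262 0.0861] [ 5  7 29]
scene red strip [ 0.6259 -0.0219] [16 13 97]
scene yel strip [0.6259 0.0256] [16 12 92]
scene blu strip [0.6259 0.0738] [13 10 76]
```

View pics/s8.png

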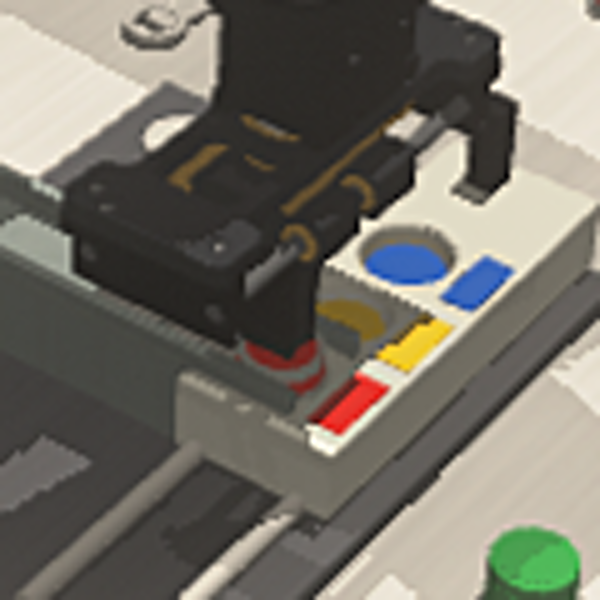

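Emit:
{"op": "servo_tool", "data": {
  "targets": [
    {"dx": 0,"dy": 0,"dz": 0.4,"wx": 0,"wy": 0,"wz": 0},
    {"dx": 0,"dy": 0,"dz": 0.8,"wx": 0,"wy": 0,"wz": 0},
    {"dx": 0,"dy": 0,"dz": 1.1,"wx": 0,"wy": 0,"wz": 0},
    {"dx": 0,"dy": 0,"dz": 1.35,"wx": 0,"wy": 0,"wz": 0},
    {"dx": 0,"dy": 0,"dz": 1.5,"wx": 0,"wy": 0,"wz": 0},
    {"dx": 0,"dy": 0,"dz": 1.55,"wx": 0,"wy": 0,"wz": 0}
  ]
}}

```text
time_s: 11.02
ee_pos: [0.5912, -0.0214, 0.0494]
eef_rot: [1.0, -0.0, 0.001, -0.0]
ft_force: [-1.7, -0.7, 8.7]
gripper_width: 0.007
```

```bash
python3 -c "
from h import *
plan((.590,-.0215,.049))"
```

```text
t 11.03 pos [ 0.5912 -0.0214  0.0494] F [-1.7 -0.7  8.7] g 0.007 turn [-0.01 -0.09 -0.02]
(0.59, -0.0215, 0.049) [-0.12  0.01  0.04]
```

Emit:
{"op": "servo_tool", "data": {
  "targets": [
    {"dx": 0,"dy": 0,"dz": 0.05,"wx": 0,"wy": 0,"wz": 0},
    {"dx": 0,"dy": 0,"dz": 0.1,"wx": 0,"wy": 0,"wz": 0},
    {"dx": 0,"dy": 0,"dz": 0.1,"wx": 0,"wy": 0,"wz": 0}
  ]
}}

```text
time_s: 11.4
ee_pos: [0.5912, -0.0213, 0.0494]
eef_rot: [1.0, -0.0, 0.001, -0.0]
ft_force: [-2.1, -0.4, 8.1]
gripper_width: 0.01
```

Emit:
{"op": "servo_tool", "data": {
  "targets": [
    {"dx": 0,"dy": 0,"dz": 0.07,"wx": 0,"wy": 0,"wz": 0},
    {"dx": 0,"dy": 0,"dz": 0.1,"wx": 0,"wy": 0,"wz": 0}
  ]
}}

```text
time_s: 11.65
ee_pos: [0.5912, -0.0213, 0.0494]
eef_rot: [1.0, -0.0, 0.001, 0.0]
ft_force: [-1.6, -0.2, 9.6]
gripper_width: 0.007
```

Emit:
{"op": "servo_tool", "data": {
  "targets": [
    {"dx": 0,"dy": 0,"dz": 0.2,"wx": 0,"wy": 0,"wz": 0},
    {"dx": 0,"dy": 0,"dz": 0.4,"wx": 0,"wy": 0,"wz": 0},
    {"dx": 0,"dy": 0,"dz": 0.5,"wx": 0,"wy": 0,"wz": 0}
  ]
}}

```text
time_s: 12.02
ee_pos: [0.5914, -0.0213, 0.049]
eef_rot: [1.0, 0.0, 0.002, 0.0]
ft_force: [-8.8, 1.1, 35.6]
gripper_width: 0.002
```

Emit:
{"op": "servo_tool", "data": {
  "targets": [
    {"dx": 0,"dy": 0,"dz": -1,"wx": 0,"wy": 0,"wz": 0},
    {"dx": 0,"dy": 0,"dz": -5,"wx": 0,"wy": 0,"wz": 0},
    {"dx": 0,"dy": -5,"dz": -8,"wx": 0,"wy": 0,"wz": 0},
    {"dx": 0,"dy": -11,"dz": -8,"wx": 0,"wy": 0,"wz": 0},
    {"dx": 0,"dy": -15.9,"dz": -8,"wx": 0,"wy": 0,"wz": 0},
    {"dx": 0.1,"dy": -15.9,"dz": -8,"wx": 0,"wy": 0,"wz": 0},
    {"dx": 0.1,"dy": -15.9,"dz": -8,"wx": 0,"wy": 0,"wz": 0}
  ],
  "jaw": 0.5
}}

```text
time_s: 12.9
ee_pos: [0.5921, 0.1375, 0.1285]
eef_rot: [1.0, 0.001, 0.001, 0.001]
ft_force: [-0.5, -0.7, -0.1]
gripper_width: 0.5
```

```bash
python3 -c "
from h import *
plan((.592,.1375,.073))
strips()
s=dict(np.load('last_scene.npz'));save(s,'s9.png',(280,190,400,310),5)"
```

```text
t 12.9 pos [0.5921 0.1375 0.1285] F [-0.5 -0.7 -0.1] g 0.5 turn [ 0.07 -0.16  0.07]
(0.592, 0.1375, 0.073) [-0.03 -0.01  5.55]
top red strip [ 0.627  -0.0215] [ 16   7 100]
top red at z.076 [ 0.5906 -0.0221] z.067 [ 0.5917 -0.0223] z.049 [ 0.5939 -0.0227] [ 12  13 124]
top yel strip [0.627  0.0259] [16  7 99]
top yel at z.076 [ 0.558  -0.0201] z.067 [ 0.5589 -0.0203] z.049 [ 0.5606 -0.0206] [ 13  13 125]
top blu at z.076 [ 0.5219 -0.0211] z.067 [ 0.5225 -0.0213] z.049 [ 0.5237 -0.0216] [ 12  13 121]
scene red strip [ 0.6259 -0.0215] [16 13 97]
scene yel at z.076 [ 0.5571 -0.0202] z.067 [ 0.5506 -0.011 ] z.049 [0.5385 0.0064] [ 15   9 103]
scene yel strip [0.6259 0.0262] [16 11 91]
scene blu at z.076 [ 0.5214 -0.0212] z.067 [ 0.5145 -0.012 ] z.049 [0.5015 0.0053] [13  8 86]
scene blu strip [0.6263 0.0748] [13 11 71]
```

View pics/s9.png

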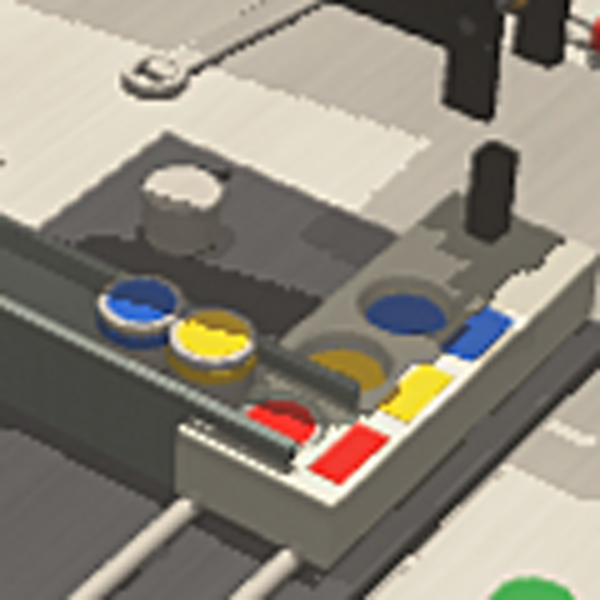

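Emit:
{"op": "servo_tool", "data": {
  "targets": [
    {"dx": 0,"dy": 0,"dz": 4,"wx": 0,"wy": -0.1,"wz": 0},
    {"dx": 0,"dy": 0,"dz": 5.5,"wx": 0,"wy": -0.1,"wz": 0},
    {"dx": 0,"dy": 0,"dz": 5.5,"wx": 0,"wy": -0.1,"wz": 0}
  ]
}}

```text
time_s: 13.38
ee_pos: [0.5914, 0.1353, 0.0723]
eef_rot: [1.0, -0.001, -0.001, 0.001]
ft_force: [-0.7, -0.7, 0.3]
gripper_width: 0.501
```

Emit:
{"op": "servo_tool", "data": {
  "targets": [
    {"dx": 0,"dy": 0,"dz": 0,"wx": 0,"wy": 0,"wz": 0},
    {"dx": 0,"dy": 0,"dz": 0,"wx": 0,"wy": 0,"wz": 0},
    {"dx": 0,"dy": 0,"dz": 0,"wx": 0,"wy": 0,"wz": 0},
    {"dx": 0,"dy": 0,"dz": 0,"wx": 0,"wy": 0,"wz": 0}
  ],
  "jaw": 1
}}

```text
time_s: 13.88
ee_pos: [0.5919, 0.1359, 0.0731]
eef_rot: [1.0, -0.001, -0.0, 0.0]
ft_force: [-0.5, 3.0, 3.3]
gripper_width: 0.179
```

```bash
python3 -c "
from h import *
plan((.592,.0900,.075))"
```

```text
t 13.88 pos [0.5919 0.1359 0.0731] F [-0.5  3.   3.3] g 0.179 turn [ 0.02  0.06 -0.15]
(0.592, 0.09, 0.075) [ 0.02  4.59 -0.19]
```

Emit:
{"op": "servo_tool", "data": {
  "targets": [
    {"dx": 0,"dy": 2,"dz": 0,"wx": 0,"wy": 0,"wz": 0},
    {"dx": 0,"dy": 3.6,"dz": 0,"wx": 0,"wy": 0,"wz": 0},
    {"dx": 0,"dy": 4.5,"dz": 0,"wx": 0,"wy": 0,"wz": 0},
    {"dx": 0,"dy": 4.6,"dz": 0,"wx": 0,"wy": 0,"wz": 0},
    {"dx": 0,"dy": 4.6,"dz": 0,"wx": 0,"wy": 0,"wz": 0}
  ]
}}

```text
time_s: 14.5
ee_pos: [0.5921, 0.0888, 0.0731]
eef_rot: [1.0, -0.001, -0.0, 0.001]
ft_force: [0.8, -3.6, -1.6]
gripper_width: 0.186
```

```bash
python3 -c "
from h import *
plan((.592,.0900,.075))
strips()"
```

```text
t 14.5 pos [0.5921 0.0888 0.0731] F [ 0.8 -3.6 -1.6] g 0.186 turn [ 0.12  0.03 -0.11]
(0.592, 0.09, 0.075) [-0.01 -0.12 -0.19]
top red strip [ 0.6269 -0.0708] [ 15   7 103]
top yel strip [ 0.6267 -0.022 ] [16  8 98]
top yel at z.076 [ 0.5889 -0.0219] z.067 [ 0.5901 -0.0221] z.049 [ 0.5922 -0.0225] [ 16  15 198]
top yel at z.076 [ 0.5581 -0.0208] z.067 [ 0.559 -0.021] z.049 [ 0.5607 -0.0214] [ 14  13 137]
top blu strip [0.6264 0.0331] [ 7  5 33]
top blu at z.076 [ 0.5222 -0.0215] z.067 [ 0.5228 -0.0217] z.049 [ 0.5239 -0.0221] [ 12  13 120]
scene red strip [ 0.6261 -0.0699] [ 16  13 104]
scene yel at z.076 [ 0.5571 -0.0202] z.067 [ 0.5507 -0.011 ] z.049 [0.5385 0.0064] [ 15   9 105]
scene yel strip [ 0.6261 -0.0224] [16 12 98]
scene blu at z.076 [ 0.521  -0.0206] z.067 [ 0.5141 -0.0114] z.049 [0.5011 0.006 ] [13  8 88]
scene blu strip [0.6271 0.0253] [14 11 63]
```

Emit:
{"op": "servo_tool", "data": {
  "targets": [
    {"dx": 0,"dy": -0.1,"dz": 0,"wx": 0,"wy": 0,"wz": 0},
    {"dx": 0,"dy": -0.12,"dz": 0,"wx": 0,"wy": 0,"wz": 0},
    {"dx": 0,"dy": -0.12,"dz": 0,"wx": 0,"wy": 0,"wz": 0}
  ]
}}

```text
time_s: 14.98
ee_pos: [0.5921, 0.0903, 0.0731]
eef_rot: [1.0, -0.001, -0.0, 0.001]
ft_force: [1.2, -3.3, -1.0]
gripper_width: 0.18
```

Emit:
{"op": "servo_tool", "data": {
  "targets": [
    {"dx": 0,"dy": 0,"dz": 0,"wx": 0,"wy": 0,"wz": 0},
    {"dx": 0,"dy": 0,"dz": 0,"wx": 0,"wy": 0,"wz": 0},
    {"dx": 0,"dy": 0,"dz": -5,"wx": 0,"wy": 0,"wz": 0},
    {"dx": 0,"dy": 0,"dz": -7,"wx": 0,"wy": 0,"wz": 0}
  ],
  "jaw": 0.6
}}

```text
time_s: 15.48
ee_pos: [0.5932, 0.091, 0.1454]
eef_rot: [1.0, -0.001, 0.001, 0.001]
ft_force: [-0.1, 0.8, 0.0]
gripper_width: 0.393
```

```bash
python3 -c "
from h import *
strips()
plan((.480,-.0215,.14),(.480,-.0215,.06))"
```

```text
top red strip [ 0.627  -0.0697] [ 16   7 108]
top yel strip [ 0.6267 -0.0208] [ 17   7 103]
top yel at z.076 [ 0.5889 -0.0204] z.067 [ 0.59   -0.0206] z.049 [ 0.5922 -0.021 ] [ 17  15 203]
top yel at z.076 [ 0.5581 -0.0207] z.067 [ 0.559  -0.0209] z.049 [ 0.5607 -0.0213] [ 14  13 136]
top blu strip [0.6265 0.0369] [ 7  7 46]
top blu at z.076 [ 0.5219 -0.0216] z.067 [ 0.5225 -0.0218] z.049 [ 0.5236 -0.0222] [ 12  12 117]
scene red strip [ 0.6262 -0.0687] [ 17  13 105]
scene yel at z.076 [ 0.5573 -0.0202] z.067 [ 0.5509 -0.011 ] z.049 [0.5387 0.0064] [ 15   9 103]
scene yel strip [ 0.6259 -0.021 ] [ 16  13 100]
scene blu at z.076 [ 0.5211 -0.0208] z.067 [ 0.5142 -0.0116] z.049 [0.5012 0.0057] [13  8 88]
scene blu strip [0.6262 0.028 ] [15 12 73]
t 15.57 pos [0.5938 0.0909 0.1458] F [-0.   0.4  0.5] g 0.399 turn [ 0.1  -0.29 -0.08]
(0.48, -0.0215, 0.14) [-11.37  11.26   0.54]
(0.48, -0.0215, 0.06) [-11.41  11.24   8.54]
```

Emit:
{"op": "servo_tool", "data": {
  "targets": [
    {"dx": -11.4,"dy": 11.3,"dz": 0.5,"wx": 0.1,"wy": -0.3,"wz": -0.1},
    {"dx": -11.4,"dy": 11.3,"dz": 0.5,"wx": 0.1,"wy": -0.3,"wz": -0.1},
    {"dx": -11.4,"dy": 11.3,"dz": 0.5,"wx": 0.1,"wy": -0.3,"wz": -0.1},
    {"dx": -11.4,"dy": 11.3,"dz": 3,"wx": 0.1,"wy": -0.3,"wz": -0.1},
    {"dx": -11.4,"dy": 11.3,"dz": 4,"wx": 0.1,"wy": -0.3,"wz": -0.1},
    {"dx": -11.4,"dy": 11.3,"dz": 4,"wx": 0.1,"wy": -0.3,"wz": -0.1}
  ],
  "jaw": 1
}}

```text
time_s: 16.32
ee_pos: [0.4793, -0.0215, 0.1043]
eef_rot: [1.0, 0.0, -0.001, -0.001]
ft_force: [-0.5, -0.7, -0.7]
gripper_width: 0.005
```

```bash
python3 -c "
from h import *
plan((.480,-.0215,.058),(.53,-.0215,.058))"
```

```text
t 16.32 pos [ 0.4793 -0.0215  0.1043] F [-0.5 -0.7 -0.7] g 0.005 turn [-0.06  0.16  0.04]
(0.48, -0.0215, 0.058) [0.09 0.01 4.63]
(0.53, -0.0215, 0.058) [5.09 0.01 4.62]
```

Emit:
{"op": "servo_tool", "data": {
  "targets": [
    {"dx": 0,"dy": 0,"dz": 3,"wx": 0,"wy": 0.2,"wz": 0},
    {"dx": 0,"dy": 0,"dz": 4.6,"wx": 0,"wy": 0.2,"wz": 0},
    {"dx": 0,"dy": 0,"dz": 4.6,"wx": 0,"wy": 0.2,"wz": 0},
    {"dx": 0.8,"dy": 0,"dz": 4.6,"wx": 0,"wy": 0.2,"wz": 0},
    {"dx": 1.5,"dy": 0,"dz": 4.6,"wx": 0,"wy": 0.2,"wz": 0},
    {"dx": 2.2,"dy": 0,"dz": 4.6,"wx": 0,"wy": 0.2,"wz": 0},
    {"dx": 2.9,"dy": 0,"dz": 4.6,"wx": 0,"wy": 0.2,"wz": 0},
    {"dx": 3.5,"dy": 0,"dz": 4.6,"wx": 0,"wy": 0.2,"wz": 0},
    {"dx": 4.1,"dy": 0,"dz": 4.6,"wx": 0,"wy": 0.2,"wz": 0},
    {"dx": 4.6,"dy": 0,"dz": 4.6,"wx": 0,"wy": 0.2,"wz": 0},
    {"dx": 5.0,"dy": 0,"dz": 4.6,"wx": 0,"wy": 0.2,"wz": 0},
    {"dx": 5.0,"dy": 0,"dz": 4.6,"wx": 0,"wy": 0.2,"wz": 0}
  ]
}}

```text
time_s: 17.82
ee_pos: [0.5299, -0.0215, 0.0582]
eef_rot: [1.0, 0.0, 0.001, -0.0]
ft_force: [-0.0, -0.7, 0.1]
gripper_width: 0.005
```

```bash
python3 -c "
from h import *
plan((.530,-.0215,.057))
strips()
s=dict(np.load('last_scene.npz'));save(s,'s10.png',(280,180,400,300),5)"
```

```text
t 17.82 pos [ 0.5299 -0.0215  0.0582] F [-0.  -0.7  0.1] g 0.005 turn [-0.04 -0.12  0.04]
(0.53, -0.0215, 0.057) [ 0.01 -0.    0.12]
top red strip [ 0.6268 -0.0694] [ 16   7 112]
top yel strip [ 0.6266 -0.021 ] [ 17   8 105]
top blu strip [0.6278 0.0384] [ 7  7 30]
scene red strip [ 0.6262 -0.0687] [ 17  13 105]
scene yel at z.076 [ 0.605  -0.0261] z.067 [ 0.5991 -0.017 ] z.049 [5.881e-01 3.000e-04] [ 13  13 135]
scene yel strip [ 0.6259 -0.0211] [ 16  13 100]
scene blu at z.076 [ 0.5574 -0.0213] z.067 [ 0.5509 -0.0121] z.049 [0.5388 0.0052] [13  8 83]
scene blu strip [0.6258 0.027 ] [15 11 80]
```

View pics/s10.png

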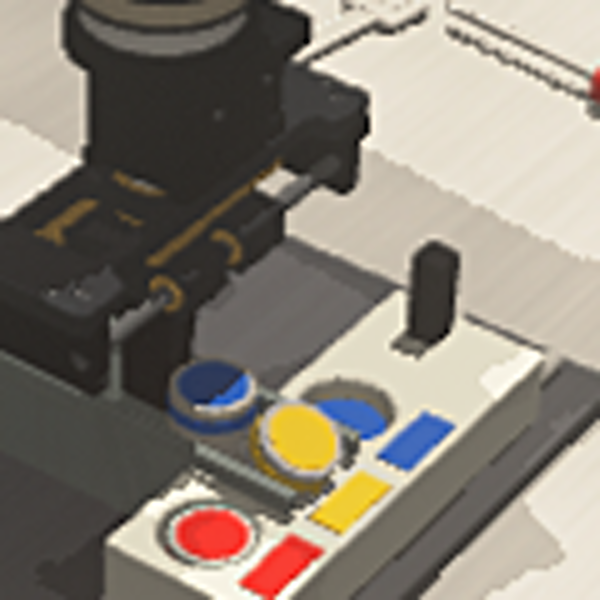

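Emit:
{"op": "servo_tool", "data": {
  "targets": [
    {"dx": -1,"dy": 0,"dz": 0,"wx": 0,"wy": 0,"wz": 0},
    {"dx": -1,"dy": 0,"dz": -4,"wx": 0,"wy": 0,"wz": 0},
    {"dx": 3,"dy": 0,"dz": -5,"wx": 0,"wy": 0,"wz": 0},
    {"dx": 6.1,"dy": 0,"dz": -4.5,"wx": 0,"wy": 0,"wz": 0},
    {"dx": 6.1,"dy": 0,"dz": -3.5,"wx": 0,"wy": 0,"wz": 0},
    {"dx": 6.1,"dy": 0,"dz": -3.5,"wx": 0,"wy": 0,"wz": 0}
  ]
}}

```text
time_s: 18.68
ee_pos: [0.5874, -0.0209, 0.0917]
eef_rot: [1.0, 0.0, -0.002, -0.001]
ft_force: [-0.4, -0.0, 0.5]
gripper_width: 0.006
```

```bash
python3 -c "
from h import *
plan((.5905,-.0215,.08),(.5905,-.0215,.064),(.5905,-.0215,.049))"
```

```text
t 18.68 pos [ 0.5874 -0.0209  0.0917] F [-0.4 -0.   0.5] g 0.006 turn [-0.12  0.23  0.04]
(0.5905, -0.0215, 0.08) [0.31 0.06 1.17]
(0.5905, -0.0215, 0.064) [0.32 0.06 2.77]
(0.5905, -0.0215, 0.049) [0.33 0.07 4.27]
```

Emit:
{"op": "servo_tool", "data": {
  "targets": [
    {"dx": 0.3,"dy": 0,"dz": 0.6,"wx": 0,"wy": 0.2,"wz": 0},
    {"dx": 0.3,"dy": 0,"dz": 1.1,"wx": 0,"wy": 0.2,"wz": 0},
    {"dx": 0.3,"dy": 0,"dz": 1.5,"wx": 0,"wy": 0.2,"wz": 0},
    {"dx": 0.3,"dy": 0,"dz": 2.0,"wx": 0,"wy": 0.2,"wz": 0},
    {"dx": 0.3,"dy": 0,"dz": 2.4,"wx": 0,"wy": 0.2,"wz": 0},
    {"dx": 0.3,"dy": 0,"dz": 2.8,"wx": 0,"wy": 0.2,"wz": 0}
  ]
}}

```text
time_s: 19.42
ee_pos: [0.5907, -0.021, 0.0636]
eef_rot: [1.0, 0.0, 0.0, -0.001]
ft_force: [-1.3, 0.4, 5.5]
gripper_width: 0.007
```

```bash
python3 -c "
from h import *
plan((.590,-.0215,.049))
strips()
s=dict(np.load('last_scene.npz'));save(s,'s11.png',(280,200,400,320),5)"
```

```text
t 19.43 pos [ 0.5907 -0.021   0.0636] F [-1.3  0.4  5.5] g 0.007 turn [-0.11 -0.01  0.03]
(0.59, -0.0215, 0.049) [-0.07  0.05  1.46]
scene red strip [ 0.6262 -0.0687] [ 17  13 105]
scene yel strip [ 0.6259 -0.0211] [16 13 99]
scene blu strip [0.6265 0.0267] [15 11 72]
```

View pics/s11.png

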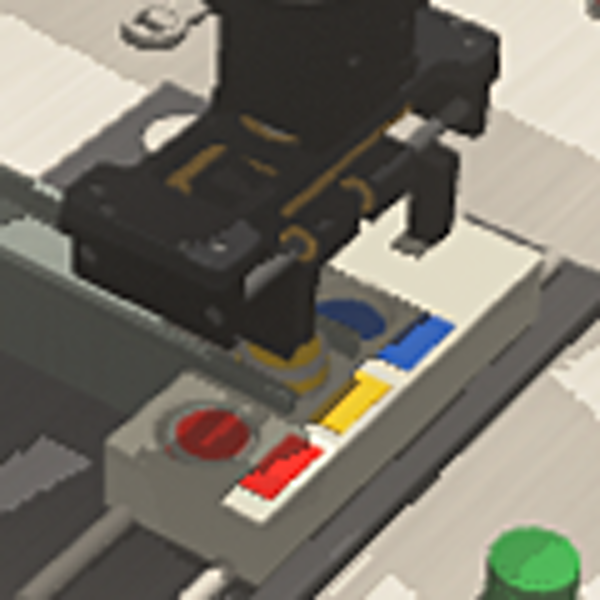

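Emit:
{"op": "servo_tool", "data": {
  "targets": [
    {"dx": 0,"dy": 0,"dz": 0.4,"wx": 0,"wy": 0,"wz": 0},
    {"dx": 0,"dy": 0,"dz": 0.8,"wx": 0,"wy": 0,"wz": 0},
    {"dx": 0,"dy": 0,"dz": 1.1,"wx": 0,"wy": 0,"wz": 0},
    {"dx": 0,"dy": 0,"dz": 1.35,"wx": 0,"wy": 0,"wz": 0},
    {"dx": 0,"dy": 0,"dz": 1.5,"wx": 0,"wy": 0,"wz": 0},
    {"dx": 0,"dy": 0,"dz": 1.8,"wx": 0,"wy": 0,"wz": 0},
    {"dx": 0,"dy": 0,"dz": 1.9,"wx": 0,"wy": 0,"wz": 0}
  ]
}}

```text
time_s: 20.4
ee_pos: [0.5909, -0.021, 0.049]
eef_rot: [1.0, 0.001, 0.001, -0.001]
ft_force: [-8.1, 0.9, 35.7]
gripper_width: 0.003
```

Bottomed at 0.049 with 36 N. Lift and go above the handle (y 0.09).

Emit:
{"op": "servo_tool", "data": {
  "targets": [
    {"dx": 0,"dy": 0,"dz": -1,"wx": 0,"wy": 0,"wz": 0},
    {"dx": 0,"dy": 0,"dz": -5,"wx": 0,"wy": 0,"wz": 0},
    {"dx": 0,"dy": -4,"dz": -8,"wx": 0,"wy": 0,"wz": 0},
    {"dx": 0,"dy": -9,"dz": -8,"wx": 0,"wy": 0,"wz": 0},
    {"dx": 0.1,"dy": -11.1,"dz": -8,"wx": 0,"wy": 0,"wz": 0},
    {"dx": 0.1,"dy": -11.1,"dz": -8,"wx": 0,"wy": 0,"wz": 0},
    {"dx": 0.1,"dy": -11.1,"dz": -8,"wx": 0,"wy": 0,"wz": 0}
  ],
  "jaw": 0.5
}}

```text
time_s: 21.28
ee_pos: [0.5916, 0.0888, 0.1285]
eef_rot: [1.0, 0.0, 0.0, -0.0]
ft_force: [0.5, -0.5, -0.4]
gripper_width: 0.497
```

```bash
python3 -c "
from h import *
plan((.592,.090,.074))
strips()
s=dict(np.load('last_scene.npz'));save(s,'s12.png',(280,190,400,310),5)"
```

```text
t 21.27 pos [0.5916 0.0888 0.1285] F [ 0.5 -0.5 -0.4] g 0.497 turn [-0.04 -0.01  0.04]
(0.592, 0.09, 0.074) [ 0.04 -0.12  5.45]
top red strip [ 0.627  -0.0697] [ 16   7 108]
top yel strip [ 0.6268 -0.0217] [16  7 96]
top yel at z.076 [ 0.5902 -0.0194] z.067 [ 0.5914 -0.0196] z.049 [ 0.5936 -0.02  ] [ 13  13 134]
top blu strip [0.6266 0.0346] [ 8  7 49]
top blu at z.076 [ 0.558  -0.0208] z.067 [ 0.5589 -0.021 ] z.049 [ 0.5606 -0.0214] [ 12  13 125]
scene red strip [ 0.6262 -0.0687] [ 17  13 105]
scene yel strip [ 0.6259 -0.0211] [16 13 99]
scene blu at z.076 [ 0.5571 -0.0212] z.067 [ 0.5507 -0.012 ] z.049 [0.5385 0.0054] [13  8 89]
scene blu strip [0.6261 0.0282] [15 11 77]
```

View pics/s12.png

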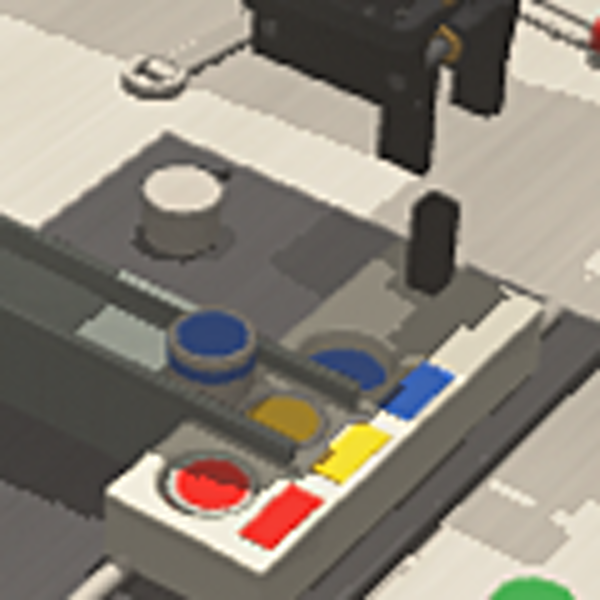

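Yellow is flush too. Grip the handle and move the rack by −48 mm.

Emit:
{"op": "servo_tool", "data": {
  "targets": [
    {"dx": 0,"dy": -0.1,"dz": 4,"wx": 0,"wy": 0,"wz": 0},
    {"dx": 0,"dy": -0.2,"dz": 5.4,"wx": 0,"wy": 0,"wz": 0},
    {"dx": 0,"dy": -0.2,"dz": 5.4,"wx": 0,"wy": 0,"wz": 0}
  ]
}}

```text
time_s: 21.75
ee_pos: [0.5909, 0.0898, 0.0735]
eef_rot: [1.0, -0.001, -0.001, -0.0]
ft_force: [-0.2, -0.3, 0.3]
gripper_width: 0.498
```

Emit:
{"op": "servo_tool", "data": {
  "targets": [
    {"dx": 0,"dy": 0,"dz": 0,"wx": 0,"wy": 0,"wz": 0},
    {"dx": 0,"dy": 0,"dz": 0,"wx": 0,"wy": 0,"wz": 0},
    {"dx": 0,"dy": 0,"dz": 0,"wx": 0,"wy": 0,"wz": 0},
    {"dx": 0,"dy": 0,"dz": 0,"wx": 0,"wy": 0,"wz": 0}
  ],
  "jaw": 1
}}

```text
time_s: 22.25
ee_pos: [0.5913, 0.09, 0.0742]
eef_rot: [1.0, -0.001, -0.001, -0.001]
ft_force: [0.5, 1.1, 2.0]
gripper_width: 0.183
```

```bash
python3 -c "
from h import *
plan((.592,.0422,.075))"
```

```text
t 22.25 pos [0.5913 0.09   0.0742] F [0.5 1.1 2. ] g 0.183 turn [-0.06  0.09 -0.07]
(0.592, 0.0422, 0.075) [ 0.08  4.78 -0.09]
```

Emit:
{"op": "servo_tool", "data": {
  "targets": [
    {"dx": 0,"dy": 2,"dz": 0,"wx": 0,"wy": 0,"wz": 0},
    {"dx": 0,"dy": 3.7,"dz": 0,"wx": 0,"wy": 0,"wz": 0},
    {"dx": 0,"dy": 4.6,"dz": 0,"wx": 0,"wy": 0,"wz": 0},
    {"dx": 0,"dy": 4.7,"dz": 0,"wx": 0,"wy": 0,"wz": 0},
    {"dx": 0,"dy": 4.7,"dz": 0,"wx": 0,"wy": 0,"wz": 0}
  ]
}}

```text
time_s: 22.88
ee_pos: [0.5914, 0.0418, 0.0742]
eef_rot: [1.0, -0.0, -0.001, 0.0]
ft_force: [-1.1, -3.5, -0.3]
gripper_width: 0.181
```

```bash
python3 -c "
from h import *
plan()
strips()"
```

```text
t 22.88 pos [0.5914 0.0418 0.0742] F [-1.1 -3.5 -0.3] g 0.181 turn [ 0.04  0.07 -0.04]
top red strip [ 0.6274 -0.1167] [ 17   7 104]
top yel strip [ 0.627  -0.0726] [13  7 89]
top blu at z.076 [ 0.5568 -0.0214] z.067 [ 0.5577 -0.0216] z.049 [ 0.5593 -0.022 ] [ 12  11 108]
scene red strip [ 0.6264 -0.1171] [ 17  14 114]
scene yel strip [ 0.6261 -0.0688] [ 16  13 104]
scene blu at z.076 [ 0.5571 -0.0212] z.067 [ 0.5507 -0.012 ] z.049 [0.5385 0.0054] [13  8 89]
scene blu strip [ 0.6268 -0.0217] [16 12 78]
```

Emit:
{"op": "servo_tool", "data": {
  "targets": [
    {"dx": 0,"dy": 0,"dz": 0,"wx": 0,"wy": 0,"wz": 0},
    {"dx": 0,"dy": 0,"dz": 0,"wx": 0,"wy": 0,"wz": 0},
    {"dx": 0,"dy": 0,"dz": -5,"wx": 0,"wy": 0,"wz": 0},
    {"dx": 0,"dy": 0,"dz": -6,"wx": 0,"wy": 0,"wz": 0}
  ],
  "jaw": 0.6
}}

```text
time_s: 23.48
ee_pos: [0.5935, 0.0425, 0.137]
eef_rot: [1.0, -0.0, 0.002, 0.0]
ft_force: [0.2, 0.9, 0.2]
gripper_width: 0.394
```

```bash
python3 -c "
from h import *
strips()
plan((.515,-.0215,.11),(.515,-.0215,.06))"
```

```text
top red strip [ 0.6273 -0.1163] [ 16   7 102]
top yel strip [ 0.6269 -0.0739] [12  7 81]
top blu at z.076 [ 0.5579 -0.0211] z.067 [ 0.5588 -0.0213] z.049 [ 0.5605 -0.0217] [ 12  13 122]
scene red strip [ 0.6265 -0.1169] [ 17  14 115]
scene yel strip [ 0.6261 -0.0687] [ 17  13 106]
scene blu at z.076 [ 0.5571 -0.0212] z.067 [ 0.5507 -0.012 ] z.049 [0.5385 0.0054] [13  8 89]
scene blu strip [ 0.6271 -0.0201] [15 11 74]
t 23.57 pos [0.5923 0.0425 0.1356] F [ 0.3 -0.1 -0.5] g 0.395 turn [ 0.03 -0.1  -0.03]
(0.515, -0.0215, 0.11) [-7.73  6.4   2.55]
(0.515, -0.0215, 0.06) [-7.74  6.4   7.55]
```

Emit:
{"op": "servo_tool", "data": {
  "targets": [
    {"dx": -4,"dy": 3.2,"dz": 0,"wx": 0,"wy": -0.1,"wz": 0},
    {"dx": -7.8,"dy": 6.4,"dz": 0,"wx": 0,"wy": -0.1,"wz": 0},
    {"dx": -7.8,"dy": 6.4,"dz": 2.5,"wx": 0,"wy": -0.1,"wz": 0},
    {"dx": -7.8,"dy": 6.4,"dz": 3,"wx": 0,"wy": -0.1,"wz": 0},
    {"dx": -7.8,"dy": 6.4,"dz": 3,"wx": 0,"wy": -0.1,"wz": 0},
    {"dx": -7.8,"dy": 6.4,"dz": 3,"wx": 0,"wy": -0.1,"wz": 0}
  ],
  "jaw": 1
}}

```text
time_s: 24.32
ee_pos: [0.515, -0.0212, 0.1057]
eef_rot: [1.0, 0.0, 0.0, 0.0]
ft_force: [0.2, 0.6, 0.7]
gripper_width: 0.008
```

```bash
python3 -c "
from h import *
plan((.515,-.0215,.058),(.566,-.0215,.058))"
```

```text
t 24.32 pos [ 0.515  -0.0212  0.1057] F [0.2 0.6 0.7] g 0.008 turn [ 0.03 -0.05  0.03]
(0.515, -0.0215, 0.058) [-0.    0.03  4.77]
(0.566, -0.0215, 0.058) [5.1  0.03 4.77]
```

Emit:
{"op": "servo_tool", "data": {
  "targets": [
    {"dx": 0,"dy": 0,"dz": 3,"wx": 0,"wy": 0,"wz": 0},
    {"dx": 0,"dy": 0,"dz": 4.7,"wx": 0,"wy": 0,"wz": 0},
    {"dx": 0,"dy": 0,"dz": 4.7,"wx": 0,"wy": 0,"wz": 0},
    {"dx": 0.8,"dy": 0,"dz": 4.7,"wx": 0,"wy": 0,"wz": 0},
    {"dx": 1.5,"dy": 0,"dz": 4.7,"wx": 0,"wy": 0,"wz": 0},
    {"dx": 2.2,"dy": 0,"dz": 4.7,"wx": 0,"wy": 0,"wz": 0},
    {"dx": 2.9,"dy": 0,"dz": 4.7,"wx": 0,"wy": 0,"wz": 0},
    {"dx": 3.5,"dy": 0,"dz": 4.7,"wx": 0,"wy": 0,"wz": 0},
    {"dx": 4.1,"dy": 0,"dz": 4.7,"wx": 0,"wy": 0,"wz": 0},
    {"dx": 4.6,"dy": 0,"dz": 4.7,"wx": 0,"wy": 0,"wz": 0},
    {"dx": 5.0,"dy": 0,"dz": 4.7,"wx": 0,"wy": 0,"wz": 0},
    {"dx": 5.0,"dy": 0,"dz": 4.7,"wx": 0,"wy": 0,"wz": 0}
  ]
}}

```text
time_s: 25.82
ee_pos: [0.5655, -0.0213, 0.0587]
eef_rot: [1.0, 0.0, 0.001, 0.0]
ft_force: [-0.6, 0.8, 0.0]
gripper_width: 0.006
```

```bash
python3 -c "
from h import *
plan((.566,-.0215,.057))
strips()
s=dict(np.load('last_scene.npz'));save(s,'s13.png',(280,180,400,300),5)"
```

```text
t 25.82 pos [ 0.5655 -0.0213  0.0587] F [-0.6  0.8  0. ] g 0.006 turn [ 0.04 -0.08  0.03]
(0.566, -0.0215, 0.057) [0.05 0.02 0.17]
top red strip [ 0.6264 -0.1262] [ 7  7 46]
scene red strip [ 0.6265 -0.1169] [ 17  14 115]
scene yel strip [ 0.6262 -0.0687] [ 17  13 105]
scene blu at z.076 [ 0.6013 -0.0264] z.067 [ 0.5954 -0.0173] z.049 [ 0.5843 -0.    ] [ 12  12 105]
scene blu strip [ 0.626  -0.0211] [16 11 86]
```

View pics/s13.png

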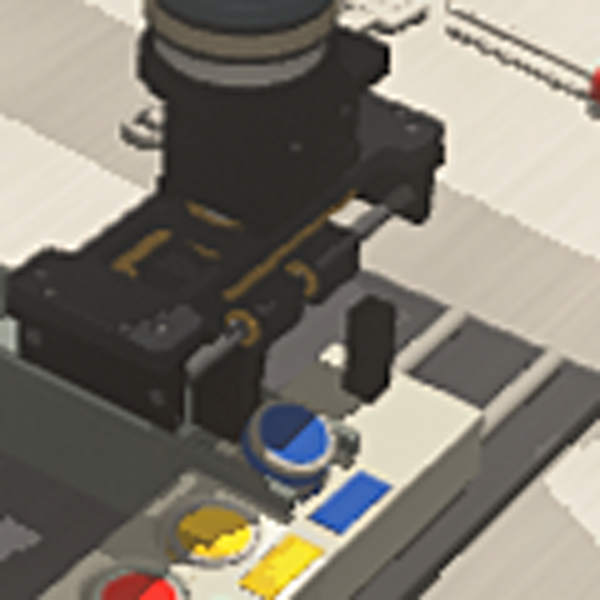

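Emit:
{"op": "servo_tool", "data": {
  "targets": [
    {"dx": 0.15,"dy": 0,"dz": 0,"wx": 0,"wy": 0,"wz": 0},
    {"dx": 0.25,"dy": 0,"dz": 0,"wx": 0,"wy": 0,"wz": 0},
    {"dx": 0.25,"dy": 0,"dz": 0,"wx": 0,"wy": 0,"wz": 0}
  ]
}}

```text
time_s: 26.3
ee_pos: [0.5674, -0.0212, 0.0586]
eef_rot: [1.0, 0.0, 0.0, 0.0]
ft_force: [-0.7, 0.1, -0.9]
gripper_width: 0.002
```

```bash
python3 -c "
from h import *
plan()
strips()
s=dict(np.load('last_scene.npz'));save(s,'s14.png',(280,180,400,300),5)"
```

```text
t 26.3 pos [ 0.5674 -0.0212  0.0586] F [-0.7  0.1 -0.9] g 0.002 turn [ 0.03 -0.02  0.03]
top red strip [ 0.6269 -0.1266] [ 7  7 43]
scene red strip [ 0.6265 -0.1169] [ 17  14 115]
scene yel strip [ 0.6262 -0.0687] [ 17  13 105]
scene blu at z.076 [ 0.6027 -0.0268] z.067 [ 0.5969 -0.0177] z.049 [ 5.857e-01 -4.000e-04] [ 13  11 102]
scene blu strip [ 0.626  -0.0211] [16 11 86]
```

View pics/s14.png

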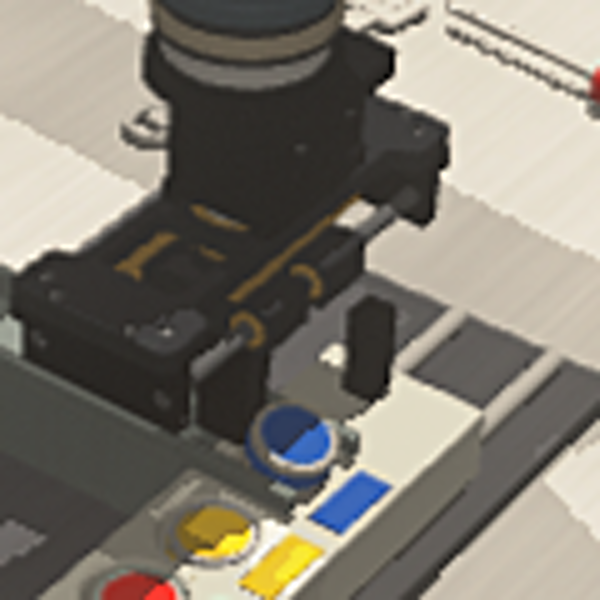

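Emit:
{"op": "servo_tool", "data": {
  "targets": [
    {"dx": 0.15,"dy": 0,"dz": 0,"wx": 0,"wy": 0,"wz": 0},
    {"dx": 0.22,"dy": 0,"dz": 0,"wx": 0,"wy": 0,"wz": 0},
    {"dx": 0.22,"dy": 0,"dz": 0,"wx": 0,"wy": 0,"wz": 0}
  ]
}}

```text
time_s: 26.78
ee_pos: [0.5685, -0.021, 0.0584]
eef_rot: [1.0, 0.0, -0.001, 0.0]
ft_force: [-2.9, 0.1, 1.1]
gripper_width: 0.004
```

```bash
python3 -c "
from h import *
plan()
strips()"
```

```text
t 26.77 pos [ 0.5685 -0.021   0.0584] F [-2.9  0.1  1.1] g 0.004 turn [0.01 0.1  0.03]
top red strip [ 0.6275 -0.1268] [ 7  6 39]
scene red strip [ 0.6265 -0.1169] [ 17  14 115]
scene yel strip [ 0.6262 -0.0687] [ 17  13 105]
scene blu at z.076 [ 0.6032 -0.0267] z.067 [ 0.5973 -0.0176] z.049 [ 5.862e-01 -4.000e-04] [ 13  11 104]
scene blu strip [ 0.626  -0.0211] [16 11 86]
```

Emit:
{"op": "servo_tool", "data": {
  "targets": [
    {"dx": -1,"dy": 0,"dz": 0,"wx": 0,"wy": 0,"wz": 0},
    {"dx": -1,"dy": 0,"dz": -4,"wx": 0,"wy": 0,"wz": 0},
    {"dx": 2.3,"dy": 0,"dz": -4.5,"wx": 0,"wy": 0,"wz": 0},
    {"dx": 2.3,"dy": 0,"dz": -3.5,"wx": 0,"wy": 0,"wz": 0},
    {"dx": 2.3,"dy": 0,"dz": -3.3,"wx": 0,"wy": 0,"wz": 0},
    {"dx": 2.3,"dy": 0,"dz": -3.3,"wx": 0,"wy": 0,"wz": 0}
  ]
}}

```text
time_s: 27.62
ee_pos: [0.59, -0.0207, 0.0904]
eef_rot: [1.0, 0.0, -0.002, -0.0]
ft_force: [0.2, 0.2, 0.1]
gripper_width: 0.002
```

```bash
python3 -c "
from h import *
plan((.5905,-.0212,.08),(.5905,-.0212,.064),(.5905,-.0212,.049))
strips()
s=dict(np.load('last_scene.npz'));save(s,'s15.png',(280,180,400,300),5)"
```

```text
t 27.62 pos [ 0.59   -0.0207  0.0904] F [0.2 0.2 0.1] g 0.002 turn [-0.03  0.26  0.03]
(0.5905, -0.0212, 0.08) [0.06 0.05 1.04]
(0.5905, -0.0212, 0.064) [0.07 0.05 2.64]
(0.5905, -0.0212, 0.049) [0.07 0.06 4.14]
scene red strip [ 0.6264 -0.1168] [ 17  14 116]
scene yel strip [ 0.6262 -0.0687] [ 17  13 105]
scene blu at z.076 [ 0.5971 -0.0293] z.067 [ 0.5912 -0.0203] z.049 [ 0.5799 -0.0031] [13  9 92]
scene blu strip [ 0.6266 -0.0202] [15 11 79]
```

View pics/s15.png

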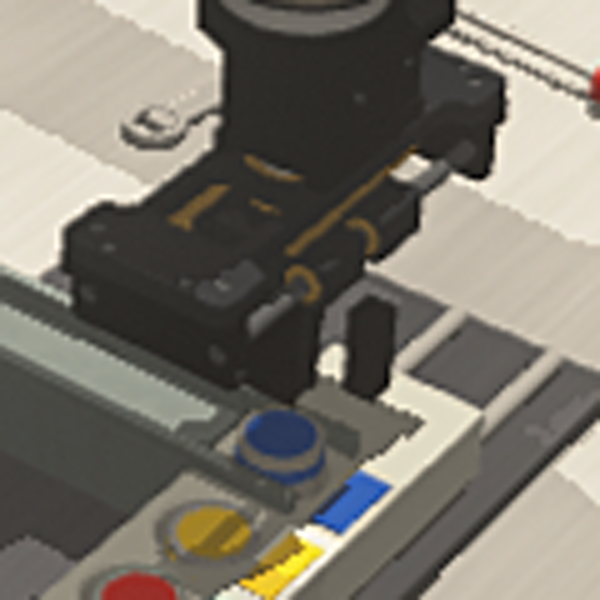

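Blue has now dropped upright (17 mm proud). Press it.

Emit:
{"op": "servo_tool", "data": {
  "targets": [
    {"dx": 0.1,"dy": 0,"dz": 0.8,"wx": 0,"wy": 0.2,"wz": 0},
    {"dx": 0.1,"dy": 0,"dz": 1.6,"wx": 0,"wy": 0.2,"wz": 0},
    {"dx": 0.1,"dy": 0,"dz": 2.2,"wx": 0,"wy": 0.2,"wz": 0},
    {"dx": 0.1,"dy": 0,"dz": 2.7,"wx": 0,"wy": 0.2,"wz": 0},
    {"dx": 0.1,"dy": 0,"dz": 3.1,"wx": 0,"wy": 0.2,"wz": 0},
    {"dx": 0.1,"dy": 0,"dz": 3.5,"wx": 0,"wy": 0.2,"wz": 0},
    {"dx": 0.1,"dy": 0,"dz": 3.9,"wx": 0,"wy": 0.2,"wz": 0},
    {"dx": 0.1,"dy": 0,"dz": 4.2,"wx": 0,"wy": 0.2,"wz": 0},
    {"dx": 0.1,"dy": 0,"dz": 4.5,"wx": 0,"wy": 0.2,"wz": 0},
    {"dx": 0.1,"dy": 0,"dz": 4.6,"wx": 0,"wy": 0.2,"wz": 0}
  ]
}}

```text
time_s: 28.98
ee_pos: [0.5916, -0.0208, 0.049]
eef_rot: [1.0, 0.0, 0.0, 0.0]
ft_force: [-8.4, 1.4, 34.7]
gripper_width: 0.004
```

Bottomed at the same 0.049 m and 35 N. Lift clear and inspect.

Emit:
{"op": "servo_tool", "data": {
  "targets": [
    {"dx": 0,"dy": 0,"dz": -1,"wx": 0,"wy": 0,"wz": 0},
    {"dx": 0,"dy": 0,"dz": -6,"wx": 0,"wy": 0,"wz": 0},
    {"dx": 0,"dy": 0,"dz": -12,"wx": 0,"wy": 0,"wz": 0},
    {"dx": -6,"dy": -6,"dz": -16,"wx": 0,"wy": 0,"wz": 0},
    {"dx": -12,"dy": -12,"dz": -16,"wx": 0,"wy": 0,"wz": 0},
    {"dx": -14,"dy": -18,"dz": -16,"wx": 0,"wy": 0,"wz": 0},
    {"dx": -14,"dy": -24,"dz": -16,"wx": 0,"wy": 0,"wz": 0},
    {"dx": -14,"dy": -26,"dz": -16,"wx": 0,"wy": 0,"wz": 0},
    {"dx": -14,"dy": -26,"dz": -16,"wx": 0,"wy": 0,"wz": 0}
  ]
}}

```text
time_s: 30.1
ee_pos: [0.4501, 0.2431, 0.2088]
eef_rot: [1.0, 0.004, 0.001, -0.0]
ft_force: [-0.4, -0.5, 0.1]
gripper_width: 0.002
```

```bash
python3 -c "
from h import *
plan()
strips()
s=dict(np.load('last_scene.npz'));save(s,'s16.png',(230,180,430,350),4)
s=dict(np.load('last_top.npz'));save(s,'t16.png')
d=s['depth'];v,u=np.mgrid[:480,:640]
W=(np.stack([(u-s['cx'])/s['fx']*d,(v-s['cy'])/s['fy']*d,d],-1)-s['t'])@s['R']
for n,y in(('red',-.117),('yel',-.069),('blu',-.021)):
    for nm,x0,r in(('pocket',.592,.013),('deck',.627,.004)):
        m=(abs(W[...,0]-x0)<r)&(abs(W[...,1]-y)<.011); print(n,nm,m.sum(),(np.median(W[m],0)*1000).round(1))
"
```

```text
t 30.1 pos [0.4501 0.2431 0.2088] F [-0.4 -0.5  0.1] g 0.002 turn [-0.06 -0.12  0.46]
top red strip [ 0.6273 -0.1163] [ 16   7 102]
top yel strip [ 0.627  -0.0696] [ 16   7 106]
top blu strip [ 0.6266 -0.0212] [16  6 91]
top blu at z.076 [ 0.5886 -0.0193] z.067 [ 0.5897 -0.0195] z.049 [ 0.5919 -0.0199] [ 13  12 118]
scene red strip [ 0.6265 -0.1169] [ 17  14 115]
scene yel strip [ 0.6262 -0.0687] [ 17  13 105]
scene blu strip [ 0.6261 -0.0212] [16 11 87]
red pocket 123 [ 591.5 -116.9   49.6]
red deck 41 [ 626.9 -117.6   50.6]
yel pocket 134 [592.  -69.   49.7]
yel deck 35 [627.1 -68.4  50.2]
blu pocket 121 [591.5 -21.4  49.6]
blu deck 41 [626.9 -21.1  51.1]
```

View pics/s16.png

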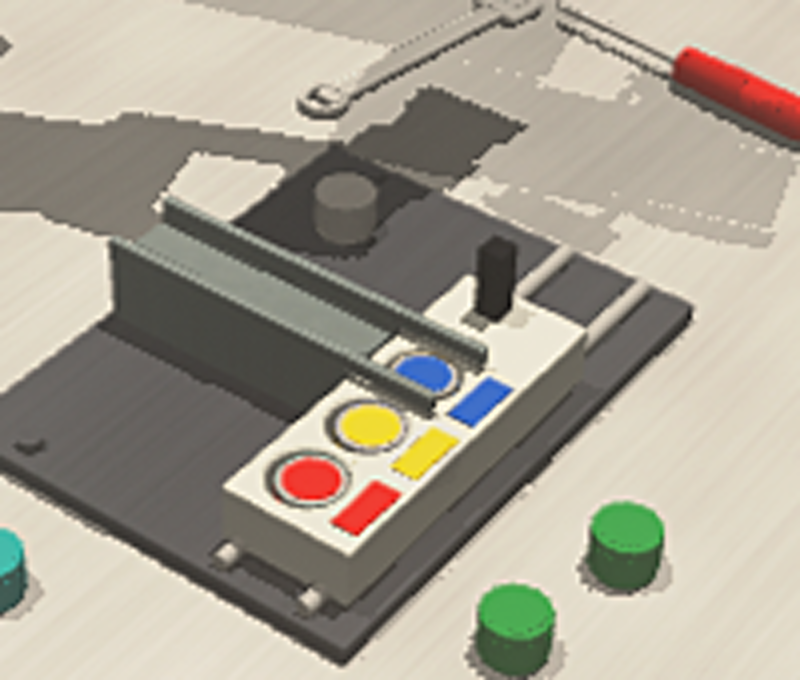

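View pics/t16.png

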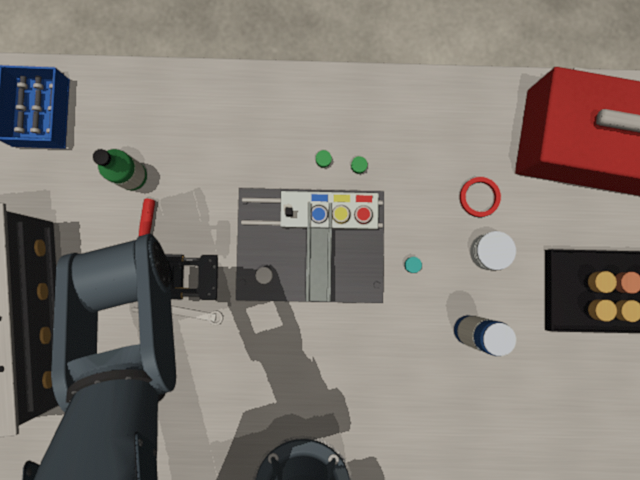

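```bash
python3 -c "
from bench import arm
print(arm.sign_off())"
```

```text
the job is handed in; nothing more can be done
None
```

All three tappets are pressed home in the pockets of their own colour, loaded in trough order (red, yellow, blue), and the job is handed in at about 30 s of the 72 s allowed. For each one I moved the rack by its handle, pushed the row along the trough, and pressed the tappet down with the shut fingers.

- **Pressing:** each tappet stopped at a fingertip height of 0.049 m with 35–36 N, well under the 120 N wrist limit.
- **Tilted drops:** red and yellow leaned on the pocket rim and stood upright when pressed. Blue leaned too, until a few millimetres more of pushing dropped it upright.
- **Last checks:** depth readings put the tappet tops at 49.6–49.7 mm against a deck of 50.2–51.1 mm, which fits the 1 mm below deck expected. Both cameras show each colour beside its matching strip. The spare tappet, the look-alikes and the other bench items looked unmoved by eye, though the arm covered part of the screwdriver and wrench in the last top view. The arm was clear of everything.
- **Disagreement:** the two cameras and the arm differed by about 1 mm in position, within the stated calibration. No check failed.

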